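# Set up a transformer burn-in at the electronics bench

## Task

Set up the burn-in: put every transformer in the grey tray; lean the power supply back on its rear bottom edge until it rests by itself against the long instrument behind it; slide the earthing plate's blade well under its raised front, pointing straight in; and let the supply down again so that it stands on the blade, where it was before. Only when all that is done, switch on: tip the sprung guard cover right back until it stays, flip the toggle beneath it over to the far side, then bring the cover forward and let it drop shut. Leave the solder spool and the flux tin where they are.

Things in the scene. Friction and masses are not known exactly. Their poses are not given: they have to be found in the camera images.
- supply: Power supply, a grey upright box 90 deep (x) x 130 wide (y) x 130 mm high, about 0.75 kg, standing loose on the desk. Origin: centre of its underside. Its own -x is the front (dark panel, towards the robot), +x the rear, z up. Centre of mass about mid-height on the centre line: leaned back on its rear bottom edge (top going to its +x) it passes its balance point at about 34 degrees (0.6 rad) and comes to rest against the instrument at 38 to 46 degrees.
- supply_handle (a point): Middle of the supply's top handle: a straight round steel bar 12 mm thick along the supply's y, 90 mm clear between its two 10 mm uprights, its axis 175 mm above the underside (45 mm above the top face) and central in x.
- rest: Long grey instrument fixed behind the supply, 300 mm wide (y), 270 mm deep, its top 108 mm above the desk (a carton stands on it farther back, from 135 mm behind the front face). Origin: on the desk under the middle of its front face; the front face is its x = 0 plane and looks to its -x. The supply's rear face starts about 87 mm in front of it and nearly parallel.
- plate: Earthing plate, loose, about 0.16 kg: a flat aluminium blade 140 long (x) x 70 wide (y) x 5 mm thick with a black upright grip block. Origin: centre of the blade's underside; +x points to the end that goes under the supply.
- plate_grip (a point): On the plate's grip block, 30 mm above the blade's underside. The block is 24 (x) x 20 (y) mm, rises from the blade to 50 mm above its underside, and stands 15 mm behind (-x of) the blade's middle, so 85 mm behind the blade's front end.
- plate_tip (a point): Middle of the front (+x) end of the blade, half-way up its 5 mm thickness.
- coil1_mid (a point): Centre of a transformer: a loose dark steel block with copper windings, 60 long (x) x 34 wide (y) x 42 mm high, 0.18 kg, standing on the desk with z up. There are two to four of them; an absent one is given as None throughout.
- coil2_mid (a point): Centre of a transformer: a loose dark steel block with copper windings, 60 long (x) x 34 wide (y) x 42 mm high, 0.18 kg, standing on the desk with z up. There are two to four of them; an absent one is given as None throughout.
- coil3_mid (a point): Centre of a transformer: a loose dark steel block with copper windings, 60 long (x) x 34 wide (y) x 42 mm high, 0.18 kg, standing on the desk with z up. There are two to four of them; an absent one is given as None throughout.
- coil4_mid (a point): Centre of a transformer: a loose dark steel block with copper windings, 60 long (x) x 34 wide (y) x 42 mm high, 0.18 kg, standing on the desk with z up. There are two to four of them; an absent one is given as None throughout.
- tray: Burn-in tray, fixed, grey, open, 180 (x) x 210 (y) mm outside, rim 18 mm high, walls and floor 5 mm. Origin: centre of its underside.
- switch: Guarded switch box, fixed, grey, 90 x 90 mm and 60 mm high. Origin: centre of its underside; its -x side looks about towards the robot. The toggle stands on its top, at -10 mm in x and 0 in y.
- toggle (a joint): Toggle angle: 0 = leaning to the box's -x (off), 0.9 = leaning to +x (on). A steel bat 10 mm thick that stands 40 mm out of the box's top, turning about the y axis at the height of the box's top; it stays where it is left (about 0.5 N at its tip moves it).
- toggle_tip (a point): Free end of the toggle bat.
- cover (a joint): Guard cover angle: 0 = shut (level, over the toggle); grows as its near end swings up and over to the box's +x, to a stop at 2.0. A light spring and its weight (under 1 N at the fin) shut it from anywhere below about 1.7 rad; past that, tipped right back, it stays open until it is brought forward again.
- cover_fin (a point): Grip point on the guard cover's fin. The cover is a dark sheet 88 long x 56 wide x 4 mm, running from the hinge to the box's front edge; shut, its underside is 40 mm above the box's top. The fin stands on its middle line, 8 mm thick (y), 24 mm long, 36 mm tall above the sheet; this point is 72 mm from the hinge line and 28 mm above the sheet's underside.
- cover_hinge (a point): Middle of the cover's hinge axis, which runs along the switch box's y, 35 mm to +x of the box's middle and 100 mm above the desk.
- spool: White solder spool 48 mm across, 40 mm high, loose; to be left alone. Origin: centre of its underside.
- tin: Steel flux tin 52 mm across, 28 mm high, loose; to be left alone. Origin: centre of its underside.
Not all that is in view belongs to the job. What is shaped like the part that bears coil1_mid but blue is not meant. Leave any purple look-alike of the part that bears coil2_mid alone.

How it is judged:
By the outcome, as a careful person would: the job done as asked, in the order asked, and still so for the second after the job is handed in, with the robot touching nothing.
Of coil1, coil2, coil3, coil4 only 2 to 4 are there at a start; the rules pass over those that are not, and their reading is None.
At some moment in a run one of coil1, coil2, coil3, coil4 may be knocked a few centimetres aside while the robot is not near it.
Once in a run the grip may slacken for a moment while it holds something.
It also fails if it takes over 210 s, if anything falls off the work surface, if the arm or the gripper's body presses on something with over 40 N, if the wrist force passes 120 N, or if a joint passes its speed limit or range.

## Robot

A 6-joint arm with a two-finger parallel gripper is mounted at the origin on the work surface. World frame = base frame: x ahead of the robot, y to its left, z up, the work surface at z = 0. Lengths are in m, angles in degrees, forces in N, time in s.
With the tool pointing down it reaches from about 0.4 to 0.825 m from the base axis. Payload 7 kg.
Tool frame: the origin (TCP) lies on the centre line of the jaws, within the pads' length; the fingertips stand 19 mm ahead of it and the grasp point (between the pads) is the TCP; z points along the fingers, y is the line along which they close (so a half turn about z gives the same grasp; the last joint's range is limited). The gripper opens to 88 mm and grips with 3 to 60 N. Pads are 19 mm wide; open, the fingers measure 130 mm over their backs; the gripper's body (78 mm by 193 mm) begins 47 mm behind the grasp point.
Start: joints at [-54.597, 20.546, 0.682, 0, -70.136, -16.507], TCP at [0.219, -0.639, 0.246] pointing down, gripper open.
Joint ranges: [-176.03, 176.03], [-82.01, 121.73], [-58.28, 71.71], [-173.87, 95.51], [-174.79, -0.11], [-173.66, 173.66]. Speed limits (degrees/s): [136.94, 136.94, 172.46, 180, 180, 180].

## Interface

Orientations are given as [roll, pitch, yaw] about the fixed x, y, z axes, in that order (R = Rz(yaw) Ry(pitch) Rx(roll)).
In Python, from plant import get_state, capture, close_job gives the robot as it stands.
- The arm moves only by the tool apply_moves, never from a script. Its argument "targets" is a list of rows, each a list of 7 numbers: the opening, from 0 (shut) to 1 (fully open), then the shift along the tool's x, y, z normalised to -1 to 1, where 1 is 1000 mm, then the turn, a rotation vector about the tool's x, y, z normalised to -1 to 1, where 1 is 90 degrees. In form: [[claw, tx, ty, tz, ax, ay, az], ...]. A call has 1 to 20 rows; each row shifts and turns the commanded pose from where the row before left it, along the tool's axes as they then stand; what a row does not reach is not made up. A row lasts 1/12 s, in which the tool goes at most 41.7 mm and 7.16 degrees, less where a joint would pass 70% of its speed; a pose out of reach is approached as far as the arm can. A call with a number of a shift or a turn outside -1 to 1 is refused whole. A call with a gripper value outside its range is refused whole. The fingers move at their own pace and stop on an object; "newtons" is the grip in N (left out, the last holds). Time passes only in rows, so rows that do not move let the fingers close. It gives the time, the measured TCP pose, the force, the opening and the grip force at its end, in the units of the state.
- get_state(): the state, without advancing time (a new reading comes with each control period).
- capture(name): name is "side" or "top" or "wrist"; returns a dict with "frame" (384x512x3 uint8, red, green, blue), "range_z" (384x512 float32, m along the optical axis (not along the pixel's ray), 0 where there is no reading), "camera_matrix" (3x3 intrinsics, pixels), "k1" (the pictures are not rectified: a ray, as slopes to the right and down, at radius r is drawn at 1 + k1 r^2 times it, then the intrinsics apply), "T" (4x4, takes a point from camera to world coordinates). Camera axes: x right, y down, z forward; pixel columns grow to the right and rows downward; lengths in m; the calibration is good to about 2 mm. A picture is of the moment at which its call begins.
- close_job(): hands the job in; it is judged then, once.
The state is a dict: "time_s": time; "joints": joint angles; "qd": joint speeds; "joint_torque": joint torques, N m; "tcp_pos": TCP position; "eef_rot": TCP orientation; "contact_force": force on the tool from outside, world axes, zero at the start; "moment": the same for the moment, N m; "gripper_width": finger opening in m; "gripper_force": force on a finger pad.
Only numpy, scipy, OpenCV 4.12 (cv2) and the standard library are available. Lean on these libraries where they do the work, as an engineer would, in place of code of your own. Each camera call takes 0.05 s, during which the arm holds its last target. There are 200 camera calls.

## Working session

There is one attempt and no reset: what is moved stays moved. The work goes in short steps, Python scripts to look and compute and a tool call to move; the robot and the scene stay as the last step left them, time stands still between calls to the robot, and variables do not carry over. Pictures are saved under pics/ and viewed, at most 14 in all, crops included, and the job is handed in when it is done.

Besides the shell and the picture viewer there is one more tool, called after "Emit:" by a JSON object that holds its "op" and its "data". apply_moves: Moves the arm, as the interface text tells. Scaled input: -1 to 1 covers 1000 mm each way for a shift and 90 degrees each way for a turn. Its arguments: {"type":"object","properties":{"targets":{"type":"array","items":{"type":"array","items":{"type":"number"}}},"newtons":{"type":"number"}},"required":["targets"]}

```bash
ls; mkdir -p pics
cat > h.py <<'E'
import numpy as np, cv2, sys
sys.path.insert(0,'.')
from plant import get_state, capture, close_job
def world(c):
    K=c["camera_matrix"]; h,w=c["range_z"].shape
    u,v=np.meshgrid(np.arange(w),np.arange(h))
    p=np.stack([u,v],-1).reshape(-1,1,2).astype(float)
    s=cv2.undistortPoints(p,K,np.array([c["k1"],0,0,0,0.])).reshape(h,w,2)
    z=c["range_z"]; P=np.dstack([s[...,0]*z,s[...,1]*z,z])
    W=P@c["T"][:3,:3].T+c["T"][:3,3]; W[z==0]=np.nan
    return W
def save(c,n,crop=None):
    f=c["frame"][...,::-1]
    cv2.imwrite(f"pics/{n}.png",f)
E
python3 - <<'E'
from h import *
for n in("side","top"):
    c=capture(n); save(c,n+"0"); np.savez(n+"0.npz",**c); print(n,c["T"].round(3).tolist(),c["camera_matrix"].round(1).tolist(),c["k1"])
print(get_state())
a=cv2.imread("pics/side0.png");b=cv2.imread("pics/top0.png")
E
```

```text
pics
side [[-0.896, -0.244, 0.37, 0.03], [-0.443, 0.488, -0.752, 0.933], [0.003, -0.838, -0.546, 0.807], [0.0, 0.0, 0.0, 1.0]] [[412.0, 0.0, 252.3], [0.0, 412.0, 193.9], [0.0, 0.0, 1.0]] -0.13532878605228285
top [[0.015, -0.997, 0.075, 0.396], [-1.0, -0.016, -0.018, 0.013], [0.019, -0.075, -0.997, 1.409], [0.0, 0.0, 0.0, 1.0]] [[444.8, 0.0, 255.5], [0.0, 444.8, 190.2], [0.0, 0.0, 1.0]] -0.009677077166607553
{'time_s': 0.1, 'joints': array([-5.45954810e+01,  2.05862267e+01,  6.39880252e-01, -1.77665607e-02,
       -7.01349685e+01, -1.65083794e+01]), 'qd': array([ 0.11009625, -0.02499746,  0.12094666, -0.03563962, -0.10079018,
        0.01735096]), 'joint_torque': array([-1.39431158e-03, -5.84161341e+01,  2.93749559e+01,  7.01547727e+00,
        1.01702049e-02, -5.85125531e-05]), 'tcp_pos': array([ 0.21846891, -0.63824679,  0.24473523]), 'eef_rot': array([ 1.79917291e+02, -7.09397501e-03, -1.61109904e+02]), 'contact_force': array([-0.06906146, -0.11231702,  0.54985935]), 'moment': array([ 0.03684912, -0.0315736 , -0.02613353]), 'gripper_force': 0.0, 'gripper_width': 0.0875178578409648}
```

View pics/side0.png

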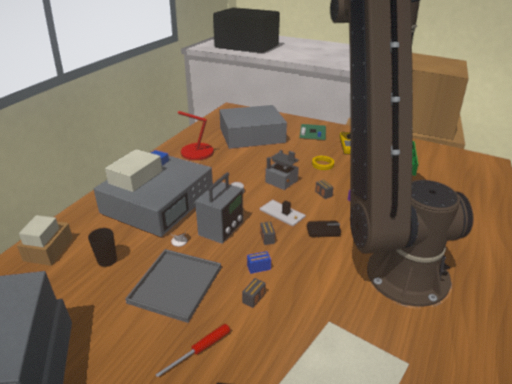

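View pics/top0.png

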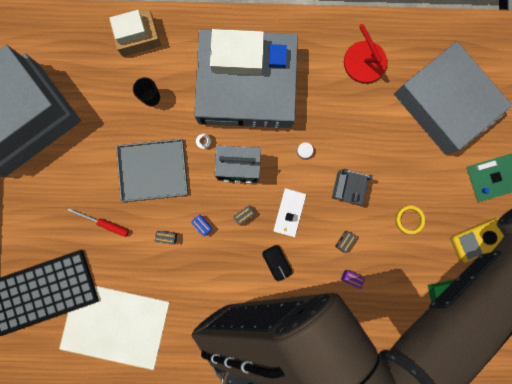

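The side and top pictures show three dark coils (top px 166,237; 245,215; 347,241), a blue decoy (202,226) and a purple one (353,278). The tray is at (152,170), supply (238,165), plate (290,212), switch (352,187), and the white round things at (204,141) and (305,150).

Run:
```python
from h import *
c=dict(np.load("top0.npz")); W=world(c); Z=W[...,2]
def rep(n,u0,v0,u1,v1,zlo,zhi):
    m=np.zeros(Z.shape,bool); m[v0:v1,u0:u1]=1
    m&=(Z>zlo)&(Z<zhi)
    P=W[m]; 
    if len(P)<4: print(n,"none");return
    (cx,cy),(w,h),a=cv2.minAreaRect(P[:,:2].astype(np.float32))
    print(n,len(P),"c",round(cx,4),round(cy,4),"sz",round(w,3),round(h,3),"ang",round(a,1),"z",np.percentile(P[:,2],[5,50,95]).round(3))
rep("c_a",150,225,182,248,.035,.06)
rep("c_b",230,202,262,228,.035,.06)
rep("c_c",332,228,362,255,.035,.06)
rep("blue",188,212,216,240,.035,.06)
rep("purp",338,265,370,292,.035,.06)
rep("sup top",205,135,272,190,.115,.145)
rep("handle",205,130,272,190,.16,.2)
rep("rest",190,20,305,135,.09,.12)
rep("plate",268,182,312,242,-.01,.02)
rep("plateB",268,182,312,242,.003,.012)
rep("grip",268,182,312,242,.035,.06)
rep("tray",105,130,200,210,.012,.025)
rep("sw cover",325,160,380,212,.09,.11)
rep("sw fin",325,160,380,212,.115,.16)
rep("sw all",325,160,380,212,.03,.16)
rep("w1",190,128,218,155,.015,.06)
rep("w2",292,140,320,162,.015,.06)
rep("carton",190,20,305,135,.125,.3)
for u,v in((204,141),(305,150),(400,300),(20,20)): print(u,v,W[v,u].round(3))
s=cv2.resize(c["frame"][150:260,200:390,::-1],None,fx=4,fy=4,interpolation=cv2.INTER_CUBIC); cv2.imwrite("pics/crop1.png",s)
```

```text
c_a 224 c 0.3511 0.2633 sz 0.06 0.035 ang 82.5 z [0.037 0.042 0.048]
c_b 215 c 0.4223 0.0242 sz 0.034 0.06 ang 36.9 z [0.037 0.042 0.047]
c_c 226 c 0.345 -0.2933 sz 0.036 0.06 ang 56.8 z [0.037 0.042 0.046]
blue 216 c 0.3892 0.1542 sz 0.06 0.034 ang 42.4 z [0.038 0.042 0.046]
purp 225 c 0.2303 -0.3165 sz 0.061 0.036 ang 67.5 z [0.037 0.042 0.047]
sup top 1245 c 0.5743 0.0438 sz 0.13 0.092 ang 88.3 z [0.125 0.129 0.134]
handle 158 c 0.5755 0.0438 sz 0.101 0.012 ang 87.9 z [0.174 0.179 0.184]
rest 6339 c 0.8391 0.0229 sz 0.3 0.277 ang 88.4 z [0.102 0.107 0.112]
plate 2567 c 0.4373 -0.1218 sz 0.188 0.138 ang 0.7 z [-0.005  0.001  0.008]
plateB 844 c 0.4371 -0.1211 sz 0.187 0.137 ang 0.7 z [0.003 0.005 0.01 ]
grip 55 c 0.4188 -0.1167 sz 0.02 0.024 ang 76.0 z [0.044 0.05  0.054]
tray 426 c 0.5603 0.3159 sz 0.181 0.211 ang 7.1 z [0.012 0.016 0.022]
sw cover 591 c 0.5089 -0.3044 sz 0.087 0.094 ang 77.0 z [0.097 0.102 0.107]
sw fin 37 c 0.4783 -0.298 sz 0.008 0.023 ang 77.5 z [0.117 0.136 0.141]
sw all 952 c 0.5109 -0.3049 sz 0.092 0.098 ang 75.8 z [0.053 0.101 0.109]
w1 12 c 0.6484 0.1497 sz 0.021 0.022 ang 48.1 z [0.018 0.023 0.039]
w2 195 c 0.629 -0.1648 sz 0.047 0.046 ang 0.7 z [0.019 0.027 0.033]
carton 2543 c 0.8965 0.0164 sz 0.22 0.113 ang 88.7 z [0.135 0.166 0.171]
204 141 [ 0.658  0.155 -0.003]
305 150 [ 0.631 -0.166  0.023]
400 300 [ 0.164 -0.472 -0.   ]
20 20 [ 1.047  0.764 -0.004]
```

View pics/crop1.png

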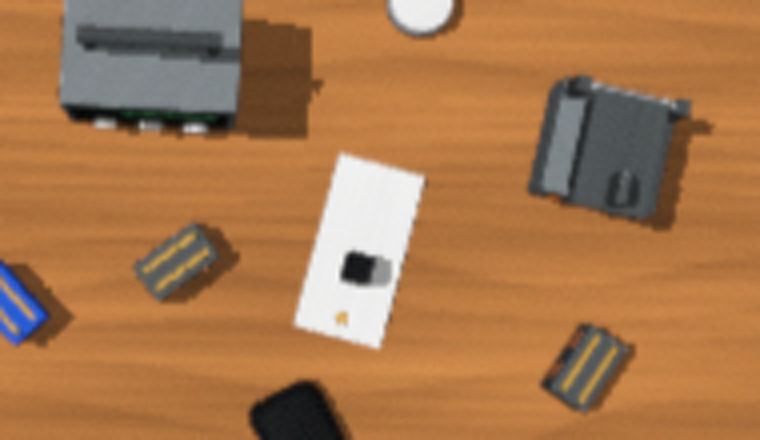

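The crop shows the coils, the white plate with its black grip at (360,268) and the switch cover with its fin at (623,188), which fits the measured numbers. I'll work out the moves for the first coil (c_c).

```bash
cat > plan.py <<'E'
from h import *
from math import ceil
def plan(wps,start=None):
    """wps: (x,y,z,yaw). prints rotation rows then shift rows in tool units"""
    if start is None:
        s=get_state(); start=(*s['tcp_pos'],s['eef_rot'][2])
    p=np.array(start[:3]);yaw=start[3]
    for x,y,z,w in wps:
        w=yaw if w is None else w
        dy=w-yaw
        n=ceil(abs(dy)/7)
        if n and abs(dy)>.2: print(f"  turn {n} x az={-dy/n/90:.4f}")
        yaw=w; d=np.array([x,y,z])-p; p=np.array([x,y,z]); a=np.radians(yaw)
        t=np.array([d[0]*np.cos(a)+d[1]*np.sin(a), d[0]*np.sin(a)-d[1]*np.cos(a), -d[2]])
        n=max(1,ceil(np.linalg.norm(t)/.0405))
        print(f"  -> {x:.3f},{y:.3f},{z:.3f},{yaw:.1f}: {n} x",(t/n).round(4).tolist())
E
python3 - <<'E'
from plan import *
a=np.radians(7.1)
def tr(x,y): return (.5603+x*np.cos(a)-y*np.sin(a), .3159+x*np.sin(a)+y*np.cos(a))
print(tr(45,50) if 0 else [np.round(tr(x/1e3,y/1e3),4) for x,y in((42,50),(42,-50),(-42,50),(-42,-50))])
p=tr(.042,-.05)
plan([(.345,-.2933,.246,-213.2),(.345,-.2933,.027,None),(.345,-.2933,.25,None),(*p,.25,-172.9),(*p,.034,None),(*p,.25,None)])
E
```

```text
[array([0.5958, 0.3707]), array([0.6082, 0.2715]), array([0.5124, 0.3603]), array([0.5248, 0.2611])]
  turn 8 x az=0.0723
  -> 0.345,-0.293,0.246,-213.2: 10 x [0.0083, 0.0358, -0.0001]
  -> 0.345,-0.293,0.027,-213.2: 6 x [0.0, 0.0, 0.0365]
  -> 0.345,-0.293,0.250,-213.2: 6 x [0.0, 0.0, -0.0372]
  turn 6 x az=-0.0746
  -> 0.608,0.271,0.250,-172.9: 16 x [-0.0207, 0.033, -0.0]
  -> 0.608,0.271,0.034,-172.9: 6 x [-0.0, 0.0, 0.036]
  -> 0.608,0.271,0.250,-172.9: 6 x [-0.0, 0.0, -0.036]
```

Emit:
{"op": "apply_moves", "data": {"targets": [[1,0,0,0,0,0,0.0723],[1,0,0,0,0,0,0.0723],[1,0,0,0,0,0,0.0723],[1,0,0,0,0,0,0.0723],[1,0,0,0,0,0,0.0723],[1,0,0,0,0,0,0.0723],[1,0,0,0,0,0,0.0723],[1,0,0,0,0,0,0.0723],[1,0.0083,0.0358,0,0,0,0],[1,0.0083,0.0358,0,0,0,0],[1,0.0083,0.0358,0,0,0,0],[1,0.0083,0.0358,0,0,0,0],[1,0.0083,0.0358,0,0,0,0],[1,0.0083,0.0358,0,0,0,0],[1,0.0083,0.0358,0,0,0,0],[1,0.0083,0.0358,0,0,0,0],[1,0.0083,0.0358,0,0,0,0],[1,0.0083,0.0358,0,0,0,0],[1,0,0,0,0,0,0]], "newtons": 25}}

```text
time_s: 1.68
tcp_pos: [0.3463, -0.2892, 0.2458]
eef_rot: [179.9, 0.0, 147.1]
contact_force: [-1.0, -0.2, -0.2]
gripper_width: 0.0882
gripper_force: 0.0
```

Run:
```python
from plan import *
s=get_state();print(s['tcp_pos'],s['eef_rot'],s['joints'])
c=capture("wrist");save(c,"w1");W=world(c);Z=W[...,2]
m=(Z>.035)&(Z<.05)&(np.hypot(W[...,0]-.345,W[...,1]+.2933)<.06)
print(m.sum(),cv2.minAreaRect(W[m][:,:2].astype(np.float32)))
```

```text
[ 0.3462621  -0.28921247  0.24577795] [1.79921243e+02 4.80851917e-02 1.47079167e+02] [-1.47637341e+01 -1.17075413e+00 -2.60793737e+01 -6.60265418e-02
 -6.50211617e+01 -1.08129221e+02]
1231 ((0.34730809926986694, -0.29337599873542786), (0.03319111093878746, 0.05987897142767906), 56.1770133972168)
```

View pics/w1.png

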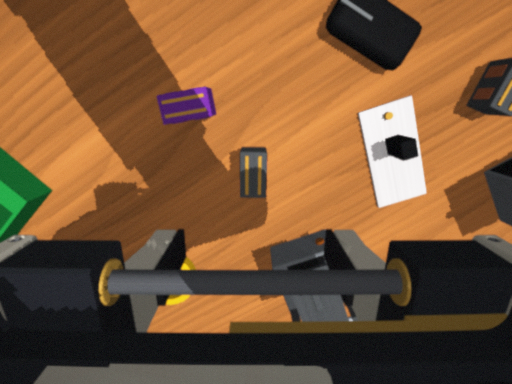

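The wrist view confirms coil c at (253,172), with its long axis vertical in the picture and so aligned with the tool.

Emit:
{"op": "apply_moves", "data": {"targets": [[1,0,0,0.0365,0,0,0],[1,0,0,0.0365,0,0,0],[1,0,0,0.0365,0,0,0],[1,0,0,0.0365,0,0,0],[1,0,0,0.0365,0,0,0],[1,0,0,0.0365,0,0,0],[1,0,0,0,0,0,0],[0,0,0,0,0,0,0],[0,0,0,0,0,0,0],[0,0,0,0,0,0,0],[0,0,0,0,0,0,0],[0,0,0,0,0,0,0],[0,0,0,0,0,0,0],[0,0,0,0,0,0,0],[0,0,0,0,0,0,0]]}}

```text
time_s: 2.98
tcp_pos: [0.3451, -0.2935, 0.0269]
eef_rot: [180.0, 0.0, 146.8]
contact_force: [0.9, 0.3, 0.1]
gripper_width: 0.0395
gripper_force: 0.0
```

Emit:
{"op": "apply_moves", "data": {"targets": [[0,0,0,-0.0372,0,0,0],[0,0,0,-0.0372,0,0,0],[0,0,0,-0.0372,0,0,0],[0,0,0,-0.0372,0,0,0],[0,0,0,-0.0372,0,0,0],[0,0,0,-0.0372,0,0,0],[0,0,0,0,0,0,0]]}}

```text
time_s: 3.57
tcp_pos: [0.3476, -0.2951, 0.2571]
eef_rot: [179.9, 0.6, 146.9]
contact_force: [1.5, -0.7, -2.1]
gripper_width: 0.0336
gripper_force: 25.0
```

Run:
```python
from plan import *
p=(.6082,.2715)
s=get_state();print(s['tcp_pos'],s['eef_rot'],s['joints'])
plan([(*p,.25,187.1),(*p,.034,None),(*p,.25,None)])
```

```text
[ 0.34763111 -0.29512382  0.25712371] [179.93960196   0.64606013 146.90717807] [ -15.33602713   -1.54009725  -24.99296676    0.15281436  -65.91350339
 -107.81804877]
  turn 6 x az=-0.0744
  -> 0.608,0.272,0.250,187.1: 16 x [-0.0205, 0.0331, 0.0004]
  -> 0.608,0.272,0.034,187.1: 6 x [-0.0, 0.0, 0.036]
  -> 0.608,0.272,0.250,187.1: 6 x [-0.0, 0.0, -0.036]
```

Emit:
{"op": "apply_moves", "data": {"targets": [[0,0,0,0,0,0,-0.0746],[0,0,0,0,0,0,-0.0746],[0,0,0,0,0,0,-0.0746],[0,0,0,0,0,0,-0.0746],[0,0,0,0,0,0,-0.0746],[0,0,0,0,0,0,-0.0746],[0,-0.0207,0.033,0,0,0,0],[0,-0.0207,0.033,0,0,0,0],[0,-0.0207,0.033,0,0,0,0],[0,-0.0207,0.033,0,0,0,0],[0,-0.0207,0.033,0,0,0,0],[0,-0.0207,0.033,0,0,0,0]]}}

```text
time_s: 4.57
tcp_pos: [0.4435, -0.0798, 0.2495]
eef_rot: [180.0, -0.0, -172.9]
contact_force: [1.3, -0.4, -2.2]
gripper_width: 0.0336
gripper_force: 25.0
```

Emit:
{"op": "apply_moves", "data": {"targets": [[0,-0.0207,0.033,0,0,0,0],[0,-0.0207,0.033,0,0,0,0],[0,-0.0207,0.033,0,0,0,0],[0,-0.0207,0.033,0,0,0,0],[0,-0.0207,0.033,0,0,0,0],[0,-0.0207,0.033,0,0,0,0],[0,-0.0207,0.033,0,0,0,0],[0,-0.0207,0.033,0,0,0,0],[0,-0.0207,0.033,0,0,0,0],[0,-0.0207,0.033,0,0,0,0],[0,0,0,0,0,0,0],[0,0,0,0,0,0,0]]}}

```text
time_s: 5.57
tcp_pos: [0.6079, 0.2733, 0.2472]
eef_rot: [-179.9, -0.2, -172.8]
contact_force: [-1.0, -0.4, -2.1]
gripper_width: 0.0331
gripper_force: 25.0
```

Emit:
{"op": "apply_moves", "data": {"targets": [[0,0,0,0.036,0,0,0],[0,0,0,0.036,0,0,0],[0,0,0,0.036,0,0,0],[0,0,0,0.036,0,0,0],[0,0,0,0.036,0,0,0],[0,0,0,0.0355,0,0,0],[0,0,0,0,0,0,0],[0.55,0,0,0,0,0,0],[0.55,0,0,0,0,0,0],[0.55,0,0,0,0,0,0],[0.55,0,0,0,0,0,0],[0.55,0,0,-0.03,0,0,0],[0.55,0,0,-0.04,0,0,0],[1,0,0,-0.04,0,0,0],[1,0,0,-0.04,0,0,0],[1,0,0,-0.04,0,0,0],[1,0,0,-0.0255,0,0,0],[1,0,0,0,0,0,0]]}}

```text
time_s: 7.07
tcp_pos: [0.6105, 0.2726, 0.2586]
eef_rot: [179.7, 0.6, -172.8]
contact_force: [-0.1, 0.6, 0.2]
gripper_width: 0.0759
gripper_force: 0.0
```

```bash
cat >> plan.py <<'E'
def coils(c):
    W=world(c); Z=W[...,2]; f=c["frame"].astype(int)
    m=((Z>.036)&(Z<.058)).astype(np.uint8)
    n,l,st,_=cv2.connectedComponentsWithStats(m)
    for i in range(1,n):
        if st[i,4]<100: continue
        P=W[l==i]; (x,y),(w,h),a=cv2.minAreaRect(P[:,:2].astype(np.float32))
        if .05<max(w,h)<.075 and .025<min(w,h)<.045:
            print("coil?",round(x,4),round(y,4),"long ang",round(a if w>h else a-90,1),round(w,3),round(h,3),"rgb",np.median(f[l==i],0),"z",round(float(np.median(P[:,2])),3),"px",(st[i,:2]+st[i,2:4]//2).tolist())
E
python3 - <<'E'
from plan import *
c=capture("top");save(c,"top1");coils(c)
s=get_state();print(s['tcp_pos'],s['eef_rot'],s['joints'])
E
```

```text
coil? 0.4223 0.0243 long ang -53.1 0.034 0.06 rgb [109. 106.  92.] z 0.042 px [244, 216]
coil? 0.3893 0.1542 long ang 40.9 0.06 0.033 rgb [ 55.  71. 125.] z 0.042 px [201, 226]
coil? 0.3511 0.2629 long ang 83.3 0.06 0.035 rgb [127. 115.  97.] z 0.042 px [165, 238]
coil? 0.2303 -0.3156 long ang 66.4 0.061 0.034 rgb [149.   78.5 162. ] z 0.042 px [354, 280]
[0.6093618  0.27225861 0.2551552 ] [ 179.75992196    0.42567765 -172.86253686] [ 4.07959666e+01  1.92526170e+01  2.24658378e-02  3.83424471e-02
 -7.02824772e+01 -1.23670394e+02]
```

View pics/top1.png

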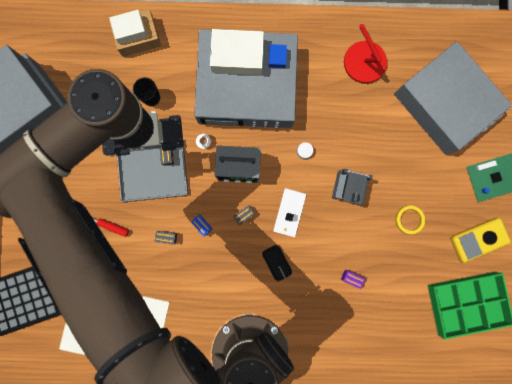

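Coil c is in the tray (168,157), the other two are unmoved at (165,238) and (244,216), and the place the arm hid before is empty. So there are three coils.

Run:
```python
from plan import *
p=(.5124,.3603);q=(.5248,.2611);a=(.351,.2632);b=(.4223,.0243)
plan([(*a,.20,-97.1),(*a,.027,None),(*a,.20,None),(*p,.2,-172.9),(*p,.0345,None),(*p,.2,None),(*b,.2,-233.1),(*b,.027,None),(*b,.2,None),(*q,.2,-172.9),(*q,.0345,None)],(.6082,.2715,.2505,-172.9))
```

```text
turn 11 x az=-0.0766
  -> 0.351,0.263,0.200,-97.1: 7 x [0.0057, 0.0363, 0.0072]
  -> 0.351,0.263,0.027,-97.1: 5 x [-0.0, 0.0, 0.0346]
  -> 0.351,0.263,0.200,-97.1: 5 x [-0.0, 0.0, -0.0346]
  turn 11 x az=0.0766
  -> 0.512,0.360,0.200,-172.9: 5 x [-0.0344, 0.0153, -0.0]
  -> 0.512,0.360,0.035,-172.9: 5 x [-0.0, 0.0, 0.0331]
  -> 0.512,0.360,0.200,-172.9: 5 x [-0.0, 0.0, -0.0331]
  turn 9 x az=0.0743
  -> 0.422,0.024,0.200,-233.1: 9 x [-0.0238, -0.0304, -0.0]
  -> 0.422,0.024,0.027,-233.1: 5 x [0.0, 0.0, 0.0346]
  -> 0.422,0.024,0.200,-233.1: 5 x [0.0, 0.0, -0.0346]
  turn 9 x az=-0.0743
  -> 0.525,0.261,0.200,-172.9: 7 x [-0.0187, 0.0318, -0.0]
  -> 0.525,0.261,0.035,-172.9: 5 x [-0.0, 0.0, 0.0331]
```

Emit:
{"op": "apply_moves", "data": {"targets": [[1,0,0,0,0,0,-0.0766],[1,0,0,0,0,0,-0.0766],[1,0,0,0,0,0,-0.0766],[1,0,0,0,0,0,-0.0766],[1,0,0,0,0,0,-0.0766],[1,0,0,0,0,0,-0.0766],[1,0,0,0,0,0,-0.0766],[1,0,0,0,0,0,-0.0766],[1,0,0,0,0,0,-0.0766],[1,0,0,0,0,0,-0.0766],[1,0,0,0,0,0,-0.0766],[1,0.0057,0.0363,0.0072,0,0,0],[1,0.0057,0.0363,0.0072,0,0,0],[1,0.0057,0.0363,0.0072,0,0,0],[1,0.0057,0.0363,0.0072,0,0,0],[1,0.0057,0.0363,0.0072,0,0,0],[1,0.0057,0.0363,0.0072,0,0,0],[1,0.0057,0.0363,0.0072,0,0,0],[1,0,0,0,0,0,0]]}}

```text
time_s: 8.7
tcp_pos: [0.3455, 0.2604, 0.1978]
eef_rot: [179.8, -0.1, -97.0]
contact_force: [0.3, -0.5, 0.2]
gripper_width: 0.0877
gripper_force: 0.0
```

Emit:
{"op": "apply_moves", "data": {"targets": [[1,0,0,0.0346,0,0,0],[1,0,0,0.0346,0,0,0],[1,0,0,0.0346,0,0,0],[1,0,0,0.0346,0,0,0],[1,0,0,0.0346,0,0,0],[1,0,0,0,0,0,0],[0,0,0,0,0,0,0],[0,0,0,0,0,0,0],[0,0,0,0,0,0,0],[0,0,0,0,0,0,0],[0,0,0,0,0,0,0],[0,0,0,0,0,0,0],[0,0,0,0,0,0,0],[0,0,0,0,0,0,0],[0,0,0,0,0,0,0],[0,0,0,0,0,0,0],[0,0,0,0,0,0,0]]}}

```text
time_s: 10.12
tcp_pos: [0.3513, 0.2634, 0.0267]
eef_rot: [-180.0, 0.0, -97.0]
contact_force: [-0.0, -0.5, 6.4]
gripper_width: 0.034
gripper_force: 25.0
```

Emit:
{"op": "apply_moves", "data": {"targets": [[0,0,0,-0.0346,0,0,0],[0,0,0,-0.0346,0,0,0],[0,0,0,-0.0346,0,0,0],[0,0,0,-0.0346,0,0,0],[0,0,0,-0.0346,0,0,0],[0,0,0,0,0,0,0.0766],[0,0,0,0,0,0,0.0766],[0,0,0,0,0,0,0.0766],[0,0,0,0,0,0,0.0766],[0,0,0,0,0,0,0.0766],[0,0,0,0,0,0,0.0766],[0,0,0,0,0,0,0.0766],[0,0,0,0,0,0,0.0766],[0,0,0,0,0,0,0.0766],[0,0,0,0,0,0,0.0766],[0,0,0,0,0,0,0.0766]]}}

```text
time_s: 11.45
tcp_pos: [0.3505, 0.2626, 0.1987]
eef_rot: [-179.9, -0.1, -173.2]
contact_force: [0.8, 0.3, -1.5]
gripper_width: 0.034
gripper_force: 25.0
```

Emit:
{"op": "apply_moves", "data": {"targets": [[0,-0.0344,0.0153,0,0,0,0],[0,-0.0344,0.0153,0,0,0,0],[0,-0.0344,0.0153,0,0,0,0],[0,-0.0344,0.0153,0,0,0,0],[0,-0.0344,0.0153,0,0,0,0],[0,0,0,0,0,0,0],[0,0,0,0,0,0,0]]}}

```text
time_s: 12.03
tcp_pos: [0.5129, 0.3603, 0.1966]
eef_rot: [-179.8, -0.2, -173.0]
contact_force: [-0.7, -1.2, -2.7]
gripper_width: 0.0343
gripper_force: 25.0
```

Emit:
{"op": "apply_moves", "data": {"targets": [[0,0,0,0.0331,0,0,0],[0,0,0,0.0331,0,0,0],[0,0,0,0.0331,0,0,0],[0,0,0,0.0331,0,0,0],[0,0,0,0.0331,0,0,0],[0,0,0,0,0,0,0],[0.55,0,0,0,0,0,0],[0.55,0,0,0,0,0,0],[0.55,0,0,0,0,0,0],[0.55,0,0,0,0,0,0],[0.55,0,0,-0.0331,0,0,0],[0.55,0,0,-0.0331,0,0,0],[1,0,0,-0.0331,0,0,0],[1,0,0,-0.0331,0,0,0],[1,0,0,-0.0331,0,0,0]]}}

```text
time_s: 13.28
tcp_pos: [0.512, 0.36, 0.2025]
eef_rot: [179.9, 0.1, -172.9]
contact_force: [0.5, -0.0, -0.9]
gripper_width: 0.063
gripper_force: 0.0
```

Emit:
{"op": "apply_moves", "data": {"targets": [[1,0,0,0,0,0,0.0743],[1,0,0,0,0,0,0.0743],[1,0,0,0,0,0,0.0743],[1,0,0,0,0,0,0.0743],[1,0,0,0,0,0,0.0743],[1,0,0,0,0,0,0.0743],[1,0,0,0,0,0,0.0743],[1,0,0,0,0,0,0.0743],[1,0,0,0,0,0,0.0743],[1,-0.0238,-0.0304,0,0,0,0],[1,-0.0238,-0.0304,0,0,0,0],[1,-0.0238,-0.0304,0,0,0,0],[1,-0.0238,-0.0304,0,0,0,0],[1,-0.0238,-0.0304,0,0,0,0],[1,-0.0238,-0.0304,0,0,0,0],[1,-0.0238,-0.0304,0,0,0,0],[1,-0.0238,-0.0304,0,0,0,0],[1,-0.0238,-0.0304,0,0,0,0],[1,0,0,0,0,0,0]]}}

```text
time_s: 14.87
tcp_pos: [0.5135, -0.0421, 0.1603]
eef_rot: [179.7, -7.6, 134.1]
contact_force: [-0.0, 1.3, -0.4]
gripper_width: 0.0878
gripper_force: 0.0
```

Run:
```python
from plan import *
c=capture("wrist");coils(c); coils(capture("side")); coils(capture("top"))
s=get_state();print(s['tcp_pos'],s['eef_rot'],s['joints'])
```

```text
coil? 0.425 0.0243 long ang -52.8 0.034 0.061 rgb [110. 113. 109.] z 0.041 px [237, 92]
coil? 0.2323 -0.3135 long ang 67.0 0.069 0.038 rgb [98. 64. 81.] z 0.043 px [358, 190]
coil? 0.4256 0.0264 long ang -51.4 0.036 0.065 rgb [101.  86.  71.] z 0.043 px [268, 228]
coil? 0.782 0.341 long ang 60.1 0.062 0.03 rgb [47. 37. 30.] z 0.047 px [104, 252]
coil? 0.6102 0.2717 long ang 6.9 0.059 0.037 rgb [97. 85. 71.] z 0.046 px [170, 258]
coil? 0.3911 0.1579 long ang 41.3 0.059 0.04 rgb [ 90.  89. 131.] z 0.042 px [259, 258]
coil? 0.5112 0.3595 long ang 6.5 0.062 0.039 rgb [94. 86. 72.] z 0.047 px [181, 291]
coil? 0.5089 0.3567 long ang 7.1 0.061 0.036 rgb [109. 111.  96.] z 0.046 px [136, 185]
coil? 0.4218 0.0236 long ang -53.7 0.035 0.059 rgb [114. 108.  94.] z 0.042 px [245, 216]
coil? 0.2303 -0.3161 long ang 64.3 0.061 0.034 rgb [121.  64. 115.] z 0.042 px [354, 280]
[ 0.51540734 -0.03760555  0.16062941] [179.59328238  -7.56079601 134.28992466] [  12.54152983   13.29306748  -18.81571602   -7.54237042  -61.74714857
 -144.48045501]
```

```bash
cat >> plan.py <<'E'
from scipy.spatial.transform import Rotation as Rn
def planR(wps,start=None):
    """wps: (pos, rpy) -> turn in place rows, then shift rows"""
    if start is None:
        s=get_state(); start=(s['tcp_pos'],s['eef_rot'])
    p=np.array(start[0]);R=Rn.from_euler('xyz',start[1],degrees=True)
    for q,e in wps:
        if e is not None:
            R2=Rn.from_euler('xyz',e,degrees=True); v=np.degrees((R.inv()*R2).as_rotvec()); n=ceil(np.linalg.norm(v)/7)
            if np.linalg.norm(v)>.2: print(f"  turn {n} x",(v/n/90).round(4).tolist())
            R=R2
        t=R.inv().apply(np.array(q)-p); p=np.array(q); n=max(1,ceil(np.linalg.norm(t)/.0405))
        print("  ->",np.round(q,3),e,n,"x",(t/n).round(4).tolist())
E
python3 - <<'E'
from plan import *
b=(.4235,.024)
planR([((.515,-.037,.25),(180,0,134.3)),((*b,.2),(180,0,127)),((*b,.027),None)])
planR([((*b,.2),(180,0,126.9)),((*b,.2),(180,0,0)),((*b,.2),(180,0,-53))],((.515,-.037,.25),(180,0,134.3)))
E
```

```text
turn 2 x [0.0023, -0.042, -0.0002]
  -> [ 0.515 -0.037  0.25 ] (180, 0, 134.3) 3 x [0.0002, 0.0, -0.0298]
  turn 2 x [0.0, -0.0, 0.0406]
  -> [0.424 0.024 0.2  ] (180, 0, 127) 3 x [0.0346, -0.0121, 0.0167]
  -> [0.424 0.024 0.027] None 5 x [0.0, -0.0, 0.0346]
  turn 2 x [0.0, -0.0, 0.0411]
  -> [0.424 0.024 0.2  ] (180, 0, 126.9) 3 x [0.0346, -0.0122, 0.0167]
  turn 19 x [0.0, -0.0, 0.0742]
  -> [0.424 0.024 0.2  ] (180, 0, 0) 1 x [0.0, 0.0, 0.0]
  turn 8 x [0.0, -0.0, 0.0736]
  -> [0.424 0.024 0.2  ] (180, 0, -53) 1 x [0.0, 0.0, 0.0]
```

Emit:
{"op": "apply_moves", "data": {"targets": [[1,0.0002,0,-0.0298,0,0,0],[1,0,0,-0.0298,0,0,0],[1,0,0,-0.0298,0,0,0],[1,0,0,0,0.0023,-0.042,0],[1,0,0,0,0.0023,-0.042,0],[1,0,0,0,0,0,0]]}}

```text
time_s: 15.52
tcp_pos: [0.5225, -0.0441, 0.2496]
eef_rot: [180.0, 0.2, 134.5]
contact_force: [-1.3, 0.4, -1.2]
gripper_width: 0.0876
gripper_force: 0.0
```

Emit:
{"op": "apply_moves", "data": {"targets": [[1,0,0,0,0,0,-0.0769],[1,0,0,0,0,0,-0.0769],[1,0,0,0,0,0,-0.0769],[1,0,0,0,0,0,-0.0769],[1,0,0,0,0,0,-0.0769],[1,0,0,0,0,0,-0.0769],[1,0,0,0,0,0,-0.0769],[1,0,0,0,0,0,-0.0769],[1,0,0,0,0,0,-0.0769],[1,0,0,0,0,0,-0.0769],[1,0,0,0,0,0,-0.0769],[1,0,0,0,0,0,-0.0769],[1,0,0,0,0,0,-0.0769],[1,0,0,0,0,0,-0.0769],[1,0,0,0,0,0,-0.0769],[1,0,0,0,0,0,-0.0769],[1,0,0,0,0,0,-0.0769],[1,0,0,0,0,0,-0.0769],[1,0,0,0,0,0,0]]}}

```text
time_s: 17.1
tcp_pos: [0.5232, -0.0448, 0.2484]
eef_rot: [179.8, 0.0, -100.7]
contact_force: [0.0, -0.2, 0.4]
gripper_width: 0.0876
gripper_force: 0.0
```

Run:
```python
from plan import *
b=(.4235,.024); q=(.5248,.2611)
s=get_state();print(s['tcp_pos'],s['eef_rot'],s['joints'])
planR([((*b,.2),(180,0,-53)),((*b,.027),None),((*b,.2),None),((*q,.2),(180,0,7.1)),((*q,.0345),None)])
```

```text
[ 0.52317954 -0.04476035  0.24842838] [ 1.79847302e+02  4.08692670e-03 -1.00655058e+02] [ 16.48036902   6.35661141 -17.70091331  -0.08016917 -66.07652246
 -27.10282548]
  turn 7 x [0.0002, 0.0001, -0.0756]
  -> [0.424 0.024 0.2  ] (180, 0, -53) 4 x [-0.0287, 0.0096, 0.0121]
  -> [0.424 0.024 0.027] None 5 x [-0.0, -0.0, 0.0346]
  -> [0.424 0.024 0.2  ] None 5 x [0.0, 0.0, -0.0346]
  turn 9 x [0.0, 0.0, -0.0742]
  -> [0.525 0.261 0.2  ] (180, 0, 7.1) 7 x [0.0185, -0.0318, -0.0]
  -> [0.525 0.261 0.034] None 5 x [0.0, -0.0, 0.0331]
```

Emit:
{"op": "apply_moves", "data": {"targets": [[1,0,0,0,0,0,-0.0756],[1,0,0,0,0,0,-0.0756],[1,0,0,0,0,0,-0.0756],[1,0,0,0,0,0,-0.0756],[1,0,0,0,0,0,-0.0756],[1,0,0,0,0,0,-0.0756],[1,0,0,0,0,0,-0.0756],[1,-0.0287,0.0096,0.0121,0,0,0],[1,-0.0287,0.0096,0.0121,0,0,0],[1,-0.0287,0.0096,0.0121,0,0,0],[1,-0.0287,0.0096,0.0121,0,0,0],[1,0,0,0,0,0,0],[1,0,0,0,0,0,0]]}}

```text
time_s: 18.18
tcp_pos: [0.4227, 0.0247, 0.2001]
eef_rot: [179.9, 0.1, -53.4]
contact_force: [0.3, 0.3, 0.6]
gripper_width: 0.0878
gripper_force: 0.0
```

Emit:
{"op": "apply_moves", "data": {"targets": [[1,0,0,0.0346,0,0,0],[1,0,0,0.0346,0,0,0],[1,0,0,0.0346,0,0,0],[1,0,0,0.0346,0,0,0],[1,0,0,0.0346,0,0,0],[1,0,0,0,0,0,0],[0,0,0,0,0,0,0],[0,0,0,0,0,0,0],[0,0,0,0,0,0,0],[0,0,0,0,0,0,0],[0,0,0,0,0,0,0],[0,0,0,0,0,0,0],[0,0,0,0,0,0,0],[0,0,0,0,0,0,0],[0,0,0,0,0,0,0],[0,0,0,0,0,0,0],[0,0,0,0,0,0,0]]}}

```text
time_s: 19.6
tcp_pos: [0.4241, 0.0238, 0.0274]
eef_rot: [180.0, 0.0, -53.4]
contact_force: [0.1, 1.1, 6.7]
gripper_width: 0.0338
gripper_force: 25.0
```

Emit:
{"op": "apply_moves", "data": {"targets": [[0,0,0,-0.0346,0,0,0],[0,0,0,-0.0346,0,0,0],[0,0,0,-0.0346,0,0,0],[0,0,0,-0.0346,0,0,0],[0,0,0,-0.0346,0,0,0],[0,0,0,0,0,0,-0.0742],[0,0,0,0,0,0,-0.0742],[0,0,0,0,0,0,-0.0742],[0,0,0,0,0,0,-0.0742],[0,0,0,0,0,0,-0.0742],[0,0,0,0,0,0,-0.0742],[0,0,0,0,0,0,-0.0742],[0,0,0,0,0,0,-0.0742],[0,0,0,0,0,0,-0.0742],[0,0,0,0,0,0,0]]}}

```text
time_s: 20.85
tcp_pos: [0.423, 0.0233, 0.1994]
eef_rot: [180.0, 0.2, 7.0]
contact_force: [-0.0, 0.6, -2.4]
gripper_width: 0.0338
gripper_force: 25.0
```

Emit:
{"op": "apply_moves", "data": {"targets": [[0,0.0185,-0.0318,0,0,0,0],[0,0.0185,-0.0318,0,0,0,0],[0,0.0185,-0.0318,0,0,0,0],[0,0.0185,-0.0318,0,0,0,0],[0,0.0185,-0.0318,0,0,0,0],[0,0.0185,-0.0318,0,0,0,0],[0,0.0185,-0.0318,0,0,0,0],[0,0,0,0,0,0,0],[0,0,0,0,0,0,0]]}}

```text
time_s: 21.6
tcp_pos: [0.5264, 0.261, 0.198]
eef_rot: [179.9, 0.2, 6.5]
contact_force: [-0.3, -0.4, -1.9]
gripper_width: 0.034
gripper_force: 25.0
```

Emit:
{"op": "apply_moves", "data": {"targets": [[0,0,0,0.0331,0,0,0],[0,0,0,0.0331,0,0,0],[0,0,0,0.0331,0,0,0],[0,0,0,0.0331,0,0,0],[0,0,0,0.0325,0,0,0],[0,0,0,0,0,0,0],[0.55,0,0,0,0,0,0],[0.55,0,0,0,0,0,0],[0.55,0,0,0,0,0,0],[0.55,0,0,0,0,0,0],[0.55,0,0,-0.0331,0,0,0],[0.55,0,0,-0.0331,0,0,0],[1,0,0,-0.0331,0,0,0],[1,0,0,-0.0331,0,0,0],[1,0,0,-0.0331,0,0,0],[1,0,0,-0.04,0,0,0],[1,0,0,-0.02,0,0,0],[1,0,0,0,0,0,0]]}}

```text
time_s: 23.1
tcp_pos: [0.5287, 0.2607, 0.2679]
eef_rot: [-179.7, -0.5, 6.7]
contact_force: [0.5, 0.8, 0.1]
gripper_width: 0.0829
gripper_force: 0.0
```

Run:
```python
from plan import *
s=get_state();print(s['tcp_pos'],s['eef_rot'],s['joints'])
c=capture("side");coils(c)
c=capture("top");coils(c)
W=world(c);f=c["frame"];Z=W[...,2]
def rr(m): 
    P=W[m];(x,y),(w,h),a=cv2.minAreaRect(P[:,:2].astype(np.float32)); return np.round([x,y,w,h,a],4),m.sum()
def box(u0,v0,u1,v1):
    m=np.zeros(Z.shape,bool);m[v0:v1,u0:u1]=1;return m
print("plate",rr(box(268,182,312,242)&(f.min(2)>170)))
print("sup",rr(box(205,135,272,190)&(Z>.115)&(Z<.145)))
print("hand",rr(box(205,135,272,190)&(Z>.16)&(Z<.2)))
print("rest",rr(box(190,20,305,135)&(Z>.09)&(Z<.12)))
print("grip",rr(box(268,182,312,242)&(Z>.035)&(Z<.06)))
m=box(205,135,272,195)&(Z>.02)&(Z<.115)&(W[...,0]<.56); print("front things",m.sum(),np.sort(W[m][:,0])[:10].round(3))
planR([((.575,.044,.262),(180,0,-91.9))])
```

```text
[0.52865086 0.26070335 0.2679016 ] [-179.6942056    -0.45457132    6.67073827] [ 4.52683215e+01  1.14371099e+01 -8.97338588e+00  4.77423373e-02
 -6.90434746e+01  5.13867668e+01]
coil? 0.2325 -0.3147 long ang 63.8 0.064 0.035 rgb [121.  77. 107.] z 0.043 px [358, 190]
coil? 0.6101 0.2707 long ang 8.3 0.059 0.039 rgb [97. 85. 71.] z 0.046 px [170, 258]
coil? 0.3912 0.1564 long ang 42.6 0.061 0.038 rgb [68. 66. 98.] z 0.042 px [259, 258]
coil? 0.5236 0.2579 long ang 6.9 0.061 0.04 rgb [95. 85. 71.] z 0.046 px [198, 265]
coil? 0.5129 0.359 long ang 5.5 0.063 0.037 rgb [94. 86. 72.] z 0.047 px [181, 291]
coil? 0.3891 0.1542 long ang 42.0 0.06 0.034 rgb [ 63.  78. 125.] z 0.042 px [201, 226]
coil? 0.2304 -0.3159 long ang 66.9 0.061 0.036 rgb [145.  77. 158.] z 0.042 px [354, 280]
plate (array([ 4.34700e-01, -1.19300e-01,  6.74000e-02,  1.42200e-01,
        7.41247e+01]), np.int64(894))
sup (array([5.79800e-01, 4.45000e-02, 1.30000e-01, 9.27000e-02, 8.37545e+01]), np.int64(1246))
hand (array([5.8030e-01, 4.4200e-02, 1.0130e-01, 1.1900e-02, 8.3504e+01]), np.int64(157))
rest (array([8.38700e-01, 2.29000e-02, 3.00900e-01, 2.76200e-01, 8.84391e+01]), np.int64(6343))
grip (array([ 4.18700e-01, -1.16400e-01,  2.01000e-02,  2.39000e-02,
        7.88416e+01]), np.int64(56))
front things 155 [0.526 0.526 0.527 0.528 0.528 0.528 0.528 0.528 0.528 0.528]
  turn 15 x [-0.0001, 0.0001, 0.073]
  -> [0.575 0.044 0.262] (180, 0, -91.9) 6 x [0.0357, -0.0092, 0.0001]
```

All three coils lie in the tray. My stray swing nudged the supply, by about 5 mm and 4.5°, so I'll grip it at its present angle and set it back first.

Run:
```python
from plan import *
planR([((.5803,.0442,.262),(180,0,-96.4)),((.5803,.0442,.175),None)])
```

```text
turn 15 x [-0.0001, 0.0001, 0.0763]
  -> [0.58  0.044 0.262] (180, 0, -96.4) 6 x [0.0347, -0.0129, 0.0001]
  -> [0.58  0.044 0.175] None 3 x [0.0, -0.0, 0.029]
```

Emit:
{"op": "apply_moves", "data": {"targets": [[1,0,0,0,0,0,0.0763],[1,0,0,0,0,0,0.0763],[1,0,0,0,0,0,0.0763],[1,0,0,0,0,0,0.0763],[1,0,0,0,0,0,0.0763],[1,0,0,0,0,0,0.0763],[1,0,0,0,0,0,0.0763],[1,0,0,0,0,0,0.0763],[1,0,0,0,0,0,0.0763],[1,0,0,0,0,0,0.0763],[1,0,0,0,0,0,0.0763],[1,0,0,0,0,0,0.0763],[1,0,0,0,0,0,0.0763],[1,0,0,0,0,0,0.0763],[1,0,0,0,0,0,0.0763]]}}

```text
time_s: 24.45
tcp_pos: [0.5259, 0.2591, 0.2592]
eef_rot: [179.8, -0.1, -96.7]
contact_force: [-0.0, 0.1, -0.1]
gripper_width: 0.0877
gripper_force: 0.0
```

Emit:
{"op": "apply_moves", "data": {"targets": [[1,0.0347,-0.0129,0,0,0,0],[1,0.0347,-0.0129,0,0,0,0],[1,0.0347,-0.0129,0,0,0,0],[1,0.0347,-0.0129,0,0,0,0],[1,0.0347,-0.0129,0,0,0,0],[1,0.0347,-0.0129,0,0,0,0],[1,0,0,0,0,0,0],[1,0,0,0,0,0,0],[1,0,0,0,0,0,0]]}}

```text
time_s: 25.2
tcp_pos: [0.58, 0.0438, 0.2595]
eef_rot: [179.8, -0.1, -96.4]
contact_force: [0.6, 1.0, -0.1]
gripper_width: 0.0876
gripper_force: 0.0
```

Run:
```python
from plan import *
s=get_state();print(s['tcp_pos'],s['eef_rot'],s['joints'])
planR([((.5803,.0442,.175),(180,0,-96.4))])
```

```text
[0.58000598 0.04376692 0.25949037] [ 1.79816503e+02 -6.43093244e-02 -9.64202842e+01] [ 2.35453535e+01  1.14164040e+01 -1.00753126e+01 -3.85758841e-02
 -6.86993773e+01 -2.99516676e+01]
  -> [0.58  0.044 0.175] (180, 0, -96.4) 3 x [-0.0002, -0.0001, 0.0282]
```

Emit:
{"op": "apply_moves", "data": {"targets": [[1,0,0,0.028,0,0,0],[1,0,0,0.028,0,0,0],[1,0,0,0.028,0,0,0],[1,0,0,0,0,0,0],[0,0,0,0,0,0,0],[0,0,0,0,0,0,0],[0,0,0,0,0,0,0],[0,0,0,0,0,0,0],[0,0,0,0,0,0,0],[0,0,0,0,0,0,0],[0,0,0,0,0,0,0],[0,0,0,0,0,0,0],[0,0,0,0,0,0,0],[0,0,0,0,0,0,0],[0,0,0,0,0,0,0],[0,0,0,0,0,0,0],[0,0,0,0,0,0,0],[0,0,0,0,0,0,0]], "newtons": 40}}

```text
time_s: 26.7
tcp_pos: [0.581, 0.0442, 0.1767]
eef_rot: [180.0, -0.0, -96.3]
contact_force: [1.9, -0.5, 1.7]
gripper_width: 0.0107
gripper_force: 40.0
```

Run:
```python
from plan import *
s=get_state();print(s['tcp_pos'],s['eef_rot'],s['contact_force'],s['gripper_width'])
planR([((.5755,.0438,.178),(180,0,-91.9))])
```

```text
[0.58098541 0.04415681 0.17666314] [ 1.79964987e+02 -2.94627194e-02 -9.63344557e+01] [ 1.86077016 -0.52450307  1.7163299 ] 0.010686456699539963
  turn 1 x [0.0004, -0.0003, -0.0493]
  -> [0.576 0.044 0.178] (180, 0, -91.9) 1 x [0.0005, 0.0055, -0.0013]
```

Emit:
{"op": "apply_moves", "data": {"targets": [[0,0,0,-0.003,0,0,0],[0,0,0,-0.002,0,0,0],[0,0,0,0,0,0,0],[0,0,0,0,0,0,-0.0165],[0,0,0,0,0,0,-0.0165],[0,0,0,0,0,0,-0.0165],[0,0,0.002,0,0,0,0],[0,0,0.002,0,0,0,0],[0,0,0.0015,0,0,0,0],[0,0,0,0,0,0,0],[0,0,0,0,0,0,0]]}}

```text
time_s: 27.62
tcp_pos: [0.5747, 0.0443, 0.1813]
eef_rot: [179.9, -0.0, -91.9]
contact_force: [0.6, 0.4, -6.0]
gripper_width: 0.0104
gripper_force: 40.0
```

Emit:
{"op": "apply_moves", "data": {"targets": [[0,0,0,0.002,0,0,0],[0,0,0,0.001,0,0,0],[0,0,0,0.001,0,0,0],[0,0,0,0.001,0,0,0],[0,0,0,0,0,0,0],[0,0,0,0,0,0,0]]}}

```text
time_s: 28.12
tcp_pos: [0.5751, 0.0443, 0.1765]
eef_rot: [179.9, -0.0, -91.9]
contact_force: [0.7, -0.5, -4.8]
gripper_width: 0.0108
gripper_force: 40.0
```

Run:
```python
from plan import *
s=get_state();print(s['tcp_pos'],s['eef_rot'],s['contact_force'],s['moment'],s['gripper_width'])
c=capture("top");W=world(c);Z=W[...,2]
m=(abs(W[...,0]-.575)<.08)&(abs(W[...,1]-.044)<.09)&(Z>.118)&(Z<.14)
print(cv2.minAreaRect(W[m][:,:2].astype(np.float32)),m.sum())
save(c,"top2")
```

```text
[0.57510698 0.04427048 0.17648095] [ 1.79917331e+02 -3.68565030e-02 -9.18824353e+01] [ 0.72692806 -0.49657131 -4.84708474] [-0.19887929 -0.04409605  0.02227459] 0.010750197989188142
((0.5701473951339722, 0.04482349753379822), (0.13016551733016968, 0.09048537909984589), 88.18602752685547) 421
```

View pics/top2.png

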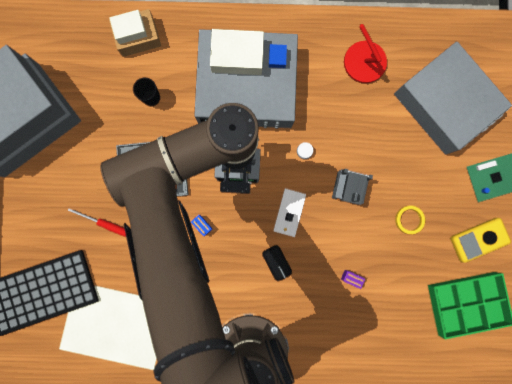

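The picture shows the gripper at the supply (238,165), with everything else in place.

Emit:
{"op": "apply_moves", "data": {"targets": [[0.3,0,0,0,0,0,0],[0.3,0,0,0,0,0,0],[0.3,0,0,0,0,0,0],[0.3,0,0,0,0,0,0],[0.3,0,0,0,0,0,0]], "newtons": 8}}

```text
time_s: 28.58
tcp_pos: [0.5751, 0.0444, 0.1767]
eef_rot: [179.9, -0.0, -91.9]
contact_force: [0.2, 0.4, -0.2]
gripper_width: 0.0261
gripper_force: 0.0
```

Run:
```python
from plan import *
s=get_state();print(s['tcp_pos'],s['contact_force'],s['gripper_width'])
for n in("top","side"):
    c=capture(n);W=world(c);Z=W[...,2]
    m=(abs(W[...,0]-.575)<.075)&(abs(W[...,1]-.044)<.085)&(Z>.12)&(Z<.138)
    P=W[m];print(n,cv2.minAreaRect(P[:,:2].astype(np.float32)),m.sum())
    A=np.c_[P[:,:2],np.ones(len(P))];print("plane",np.linalg.lstsq(A,P[:,2],rcond=None)[0])
c=dict(np.load("side0.npz"));W=world(c);Z=W[...,2]
m=(abs(W[...,0]-.575)<.075)&(abs(W[...,1]-.044)<.085)&(Z>.12)&(Z<.138);P=W[m]
print("side0",cv2.minAreaRect(P[:,:2].astype(np.float32)),m.sum())
```

```text
[0.57510691 0.04439552 0.17671887] [ 0.17108026  0.40713125 -0.24837644] 0.02607098376149339
top ((0.5710115432739258, 0.04351323843002319), (0.12842367589473724, 0.08883129805326462), 88.25431060791016) 355
plane [0.02360431 0.00329677 0.11586134]
side ((0.5745391845703125, 0.04636259004473686), (0.13369430601596832, 0.09254831820726395), 87.85454559326172) 727
plane [ 0.02869582 -0.01772876  0.11461613]
side0 ((0.5775343775749207, 0.045959047973155975), (0.13405413925647736, 0.09356515109539032), 87.4874267578125) 758
```

Emit:
{"op": "apply_moves", "data": {"targets": [[0,0,0,0,0,0,0],[0,0,0,0,0,0,0],[0,0,0,0,0,0,0],[0,0,0,0,0,0,0],[0,0,0,0,0,0,0],[0,0,-0.0061,-0.0014,0,0,0],[0,0,-0.0062,-0.0013,0,0,0],[0,0,-0.0062,-0.001,0,0,0],[0,0,-0.0063,-0.0009,0,0,0],[0,0,-0.0063,-0.0005,0,0,0],[0,0,-0.0063,-0.0004,0,0,0],[0,0,-0.0063,-0.0001,0,0,0],[0,0,-0.0063,0,0,0,0],[0,0,0,0,0,0,0]], "newtons": 8}}

```text
time_s: 29.85
tcp_pos: [0.6263, 0.0426, 0.1817]
eef_rot: [179.9, -0.1, -91.9]
contact_force: [-0.3, -0.5, 3.3]
gripper_width: 0.0115
gripper_force: 8.0
```

Run:
```python
from plan import *
s=get_state();print(s['tcp_pos'],s['eef_rot'],s['contact_force'],s['moment'],s['gripper_width'])
c=capture("side");save(c,"side1")
a=cv2.resize(c["frame"][130:270,80:320,::-1],None,fx=3,fy=3);cv2.imwrite("pics/side1c.png",a)
```

```text
[0.62628137 0.04255864 0.18169571] [ 1.79925803e+02 -5.14232837e-02 -9.18911993e+01] [-0.25002855 -0.53289016  3.3089801 ] [-0.17212631  0.50107516  0.04882946] 0.011502885018228923
```

View pics/side1c.png

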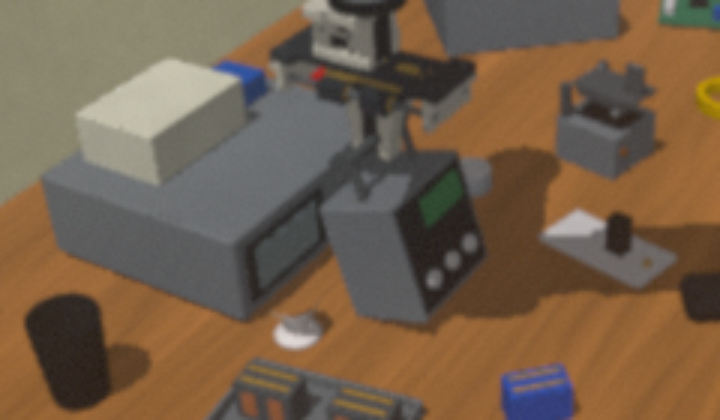

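The supply is leaning back about 16° with the bar in the jaws, so I'll continue.

Emit:
{"op": "apply_moves", "data": {"targets": [[0,0,-0.0063,0.0003,0,0,0],[0,0,-0.0063,0.0005,0,0,0],[0,0,-0.0063,0.0007,0,0,0],[0,0,-0.0062,0.0009,0,0,0],[0,0,-0.0062,0.0012,0,0,0],[0,0,-0.0062,0.0014,0,0,0],[0,0,-0.0061,0.0016,0,0,0],[0,0,-0.006,0.0017,0,0,0],[0,0,-0.006,0.0021,0,0,0],[0,0,-0.0059,0.0022,0,0,0],[0,0,0,0,0,0,0]]}}

```text
time_s: 30.82
tcp_pos: [0.6876, 0.0406, 0.1685]
eef_rot: [179.9, -0.0, -91.9]
contact_force: [0.4, -0.1, 1.1]
gripper_width: 0.0114
gripper_force: 8.0
```

Emit:
{"op": "apply_moves", "data": {"targets": [[0,0,-0.0029,0.0012,0,0,0],[0,0,-0.0029,0.0012,0,0,0],[0,0,-0.0028,0.0013,0,0,0],[0,0,-0.0028,0.0013,0,0,0],[0,0,0,0,0,0,0]]}}

```text
time_s: 31.23
tcp_pos: [0.6982, 0.0402, 0.1639]
eef_rot: [179.9, -0.0, -91.9]
contact_force: [0.0, -0.5, 0.3]
gripper_width: 0.012
gripper_force: 8.0
```

Run:
```python
from plan import *
s=get_state();print(s['tcp_pos'],s['eef_rot'],s['contact_force'],s['moment'],s['gripper_width'])
for n in("side","top"):
    c=capture(n);W=world(c)
    m=(W[...,0]>.53)&(W[...,0]<.70)&(abs(W[...,1]-.044)<.066)&(W[...,2]>.03)&(W[...,2]<.11)
    P=W[m];print(n,m.sum(),P.min(0).round(3),P.max(0).round(3))
a=cv2.resize(capture("side")["frame"][130:270,80:320,::-1],None,fx=3,fy=3);cv2.imwrite("pics/side2c.png",a)
```

```text
[0.69818476 0.04022553 0.16385762] [ 1.79904608e+02 -4.19513700e-02 -9.18831779e+01] [ 0.00291215 -0.48895844  0.27371383] [-0.15472473  0.06609915 -0.03014393] 0.012017444020148203
side 1154 [ 0.55  -0.022  0.03 ] [0.699 0.11  0.11 ]
top 726 [ 0.547 -0.021  0.05 ] [0.7   0.109 0.11 ]
```

View pics/side2c.png

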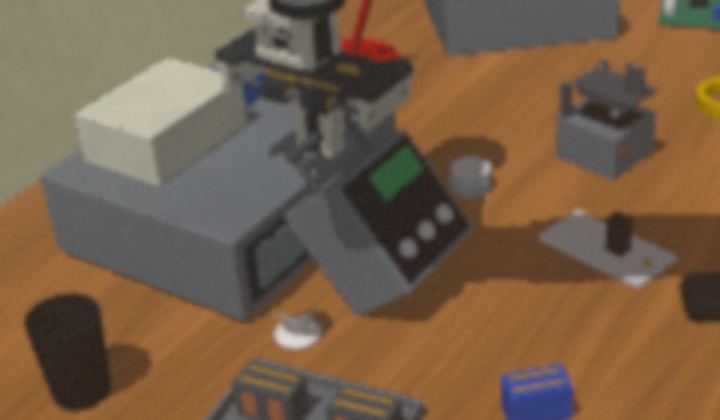

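It leans at about 40° and has not quite reached the instrument. I'll go on gently.

Emit:
{"op": "apply_moves", "data": {"targets": [[0,0,-0.0014,0.0007,0,0,0],[0,0,-0.0014,0.0007,0,0,0],[0,0,0,0,0,0,0],[0,0,0,0,0,0,0]]}}

```text
time_s: 31.72
tcp_pos: [0.7006, 0.0402, 0.1627]
eef_rot: [179.9, -0.0, -91.9]
contact_force: [-0.4, -0.6, 0.5]
gripper_width: 0.0116
gripper_force: 8.0
```

Emit:
{"op": "apply_moves", "data": {"targets": [[0,0,-0.0014,0.0007,0,0,0],[0,0,-0.0014,0.0007,0,0,0],[0,0,0,0,0,0,0],[0,0,0,0,0,0,0]]}}

```text
time_s: 32.05
tcp_pos: [0.7034, 0.0401, 0.1612]
eef_rot: [179.9, -0.0, -91.9]
contact_force: [0.2, -0.5, -0.4]
gripper_width: 0.0117
gripper_force: 8.0
```

Emit:
{"op": "apply_moves", "data": {"targets": [[0,0,-0.0014,0.0007,0,0,0],[0,0,-0.0014,0.0007,0,0,0],[0,0,0,0,0,0,0],[0,0,0,0,0,0,0]]}}

```text
time_s: 32.38
tcp_pos: [0.7062, 0.04, 0.1598]
eef_rot: [179.9, -0.0, -91.9]
contact_force: [-0.1, -0.7, -0.1]
gripper_width: 0.0116
gripper_force: 8.0
```

Emit:
{"op": "apply_moves", "data": {"targets": [[0.3,0,0,0,0,0,0],[0.3,0,0,0,0,0,0],[0.3,0,0,0,0,0,0],[0.3,0,0,0,0,0,0],[0.3,0,0,0,0,0,0]]}}

```text
time_s: 32.8
tcp_pos: [0.706, 0.04, 0.1599]
eef_rot: [179.9, -0.0, -91.9]
contact_force: [-0.2, -1.0, -0.7]
gripper_width: 0.0259
gripper_force: 0.0
```

Run:
```python
from plan import *
s=get_state();print(s['tcp_pos'],s['eef_rot'],s['contact_force'],s['moment'],s['gripper_width'])
c=capture("side");W=world(c);g=c["frame"].astype(int)
# front face plane: points with front panel dark, fit normal
m=(W[...,0]>.55)&(W[...,0]<.66)&(abs(W[...,1]-.03)<.08)&(W[...,2]>.075)&(W[...,2]<.15)&(g.max(2)<90)
P=W[m];u,sv,vt=np.linalg.svd(P-P.mean(0),full_matrices=False);n=vt[2];print(m.sum(),n,sv[2]/np.sqrt(len(P)),np.degrees(np.arctan2(abs(n[2]),abs(n[0]))))
```

```text
[0.70604989 0.04004266 0.15989146] [ 1.79894388e+02 -3.27196428e-02 -9.18802608e+01] [-0.23156907 -0.98524525 -0.73665097] [0.03132076 0.09603903 0.03673794] 0.025945579897045597
1062 [ 0.684999   -0.13635435 -0.71567022] 0.008792773253067045 46.254436446074756
```

Emit:
{"op": "apply_moves", "data": {"targets": [[0.3,0,-0.001,0,0,0,0],[0.3,0,-0.001,0,0,0,0],[0.3,0,-0.001,0,0,0,0],[0.3,0,-0.001,0,0,0,0],[0.3,0,0,0,0,0,0],[0.3,0,0,0,0,0,0]]}}

```text
time_s: 33.35
tcp_pos: [0.7101, 0.0398, 0.1598]
eef_rot: [179.9, -0.0, -91.9]
contact_force: [0.2, 0.1, -0.7]
gripper_width: 0.0265
gripper_force: 0.0
```

Emit:
{"op": "apply_moves", "data": {"targets": [[0.3,0,0,-0.005,0,0,0],[0.35,0,0,-0.005,0,0,0],[0.4,0,0,-0.01,0,0,0],[0.45,0,0,-0.02,0,0,0],[0.5,0,0,-0.03,0,0,0],[0.6,0,0,-0.03,0,0,0],[0.6,0,0,0,0,0,0]]}}

```text
time_s: 33.93
tcp_pos: [0.7131, 0.0398, 0.2688]
eef_rot: [-179.5, 0.0, -91.8]
contact_force: [-0.0, 0.2, 1.3]
gripper_width: 0.0504
gripper_force: 0.0
```

Run:
```python
from plan import *
s=get_state();print(s['tcp_pos'],s['eef_rot'],s['contact_force'],s['joints'])
c=capture("top");W=world(c);Z=W[...,2];f=c["frame"]
m=(abs(W[...,0]-.7)<.04)&(abs(W[...,1]-.044)<.05)&(Z>.14)&(Z<.19);print("handle top",W[m].mean(0) if m.any() else None,m.sum())
b=np.zeros(Z.shape,bool);b[182:242,268:312]=1
m=b&(f.min(2)>120)&(Z<.02)&(f.max(2).astype(int)-f.min(2)<30);print("plate",cv2.minAreaRect(W[m][:,:2].astype(np.float32)))
m=b&(Z>.035)&(Z<.06);print("grip",cv2.minAreaRect(W[m][:,:2].astype(np.float32)))
coils(c)
save(c,"top3")
a=cv2.resize(capture("side")["frame"][130:300,80:330,::-1],None,fx=3,fy=3);cv2.imwrite("pics/side3c.png",a)
```

```text
[0.71311838 0.03982042 0.26875694] [-1.79463613e+02  3.49322396e-02 -9.18381558e+01] [-0.00506371  0.15785269  1.32153586] [ 18.85535999  23.27269787   7.73380002   0.16322781 -73.94703719
 -20.73811236]
handle top [ 0.69431739 -0.00362318  0.15222716] 24
plate ((0.43418648838996887, -0.12052266299724579), (0.07024747878313065, 0.14101353287696838), 75.435302734375)
grip ((0.41888168454170227, -0.11661435663700104), (0.020632823929190636, 0.023559965193271637), 74.95775604248047)
coil? 0.2303 -0.316 long ang 64.4 0.061 0.034 rgb [100.  56. 103.] z 0.042 px [354, 280]
```

View pics/side3c.png

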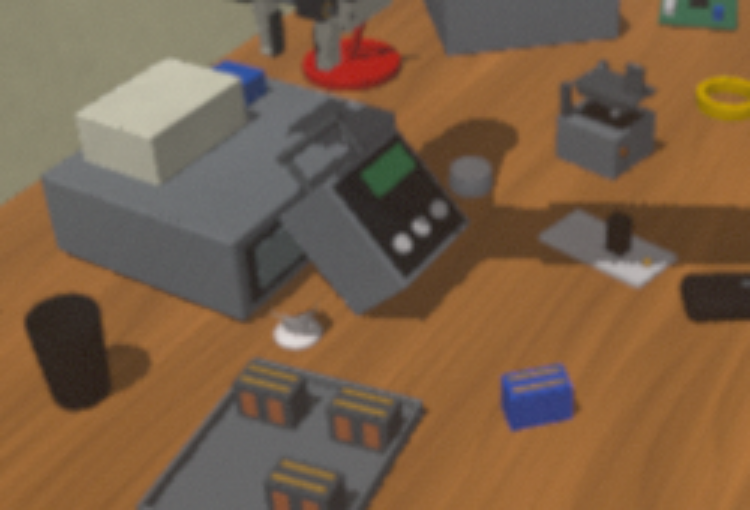

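The supply rests by itself against the instrument, with three coils in the tray at (270,390), (365,415) and (305,485). Next comes the plate.

Run:
```python
from plan import *
g=(.4188,-.1165)
planR([((*g,.2),(180,0,-15)),((*g,.03),None),((*g,.055),None),((.440,.0482,.055),(180,0,-1.8)),((.44,.0482,.032),None),((.497,.0464,.032),None)],((.710,.0398,.26),(180,0,-91.9)))
```

```text
turn 11 x [0.0, 0.0, -0.0777]
  -> [ 0.419 -0.116  0.2  ] (180, 0, -15) 9 x [-0.0268, 0.0251, 0.0067]
  -> [ 0.419 -0.116  0.03 ] None 5 x [0.0, -0.0, 0.034]
  -> [ 0.419 -0.116  0.055] None 1 x [-0.0, 0.0, -0.025]
  turn 2 x [0.0, 0.0, -0.0733]
  -> [0.44  0.048 0.055] (180, 0, -1.8) 5 x [0.0032, -0.0331, -0.0]
  -> [0.44  0.048 0.032] None 1 x [0.0, -0.0, 0.023]
  -> [0.497 0.046 0.032] None 2 x [0.0285, 0.0, 0.0]
```

Emit:
{"op": "apply_moves", "data": {"targets": [[0.7,0,0,0,0,0,-0.0777],[0.7,0,0,0,0,0,-0.0777],[0.7,0,0,0,0,0,-0.0777],[0.7,0,0,0,0,0,-0.0777],[0.7,0,0,0,0,0,-0.0777],[0.7,0,0,0,0,0,-0.0777],[0.7,0,0,0,0,0,-0.0777],[0.7,0,0,0,0,0,-0.0777],[0.7,0,0,0,0,0,-0.0777],[0.7,0,0,0,0,0,-0.0777],[0.7,0,0,0,0,0,-0.0777],[0.7,0,0,0,0,0,0]], "newtons": 35}}

```text
time_s: 35.03
tcp_pos: [0.7098, 0.0399, 0.2592]
eef_rot: [179.9, 0.2, -14.6]
contact_force: [0.6, 0.2, 0.2]
gripper_width: 0.0611
gripper_force: 0.0
```

Emit:
{"op": "apply_moves", "data": {"targets": [[0.7,-0.0268,0.0251,0.0067,0,0,0],[0.7,-0.0268,0.0251,0.0067,0,0,0],[0.7,-0.0268,0.0251,0.0067,0,0,0],[0.7,-0.0268,0.0251,0.0067,0,0,0],[0.7,-0.0268,0.0251,0.0067,0,0,0],[0.7,-0.0268,0.0251,0.0067,0,0,0],[0.7,-0.0268,0.0251,0.0067,0,0,0],[0.7,-0.0268,0.0251,0.0067,0,0,0],[0.7,-0.0268,0.0251,0.0067,0,0,0],[0.7,0,0,0,0,0,0],[0.7,0,0,0,0,0,0]]}}

```text
time_s: 35.95
tcp_pos: [0.4169, -0.1169, 0.2003]
eef_rot: [180.0, 0.1, -15.3]
contact_force: [0.7, 0.8, 0.4]
gripper_width: 0.0615
gripper_force: 0.0
```

Run:
```python
from plan import *
s=get_state();print(s['tcp_pos'],s['eef_rot'],s['joints'])
c=capture("wrist");W=world(c);Z=W[...,2];f=c["frame"].astype(int)
m=(Z>.038)&(Z<.058)&(abs(W[...,0]-.42)<.04)&(abs(W[...,1]+.116)<.04);print("grip",m.sum(),cv2.minAreaRect(W[m][:,:2].astype(np.float32)))
m=(f.min(2)>110)&(f.max(2)-f.min(2)<35)&(abs(Z-.005)<.012)&(abs(W[...,0]-.43)<.1)&(abs(W[...,1]+.12)<.07);print("plate",m.sum(),cv2.minAreaRect(W[m][:,:2].astype(np.float32)))
g=(.4188,-.1165)
planR([((*g,.03),(180,0,-15))])
```

```text
[ 0.41694877 -0.11687602  0.20026203] [ 1.79954821e+02  8.85604297e-02 -1.52710099e+01] [ 1.06342865e+01 -6.81882859e-01 -3.20126038e+01  2.27834729e-03
 -5.87686785e+01  6.40935554e+01]
grip 428 ((0.4224506616592407, -0.11702227592468262), (0.0195170771330595, 0.02438984625041485), 74.65333557128906)
plate 6093 ((0.4353768527507782, -0.12054229527711868), (0.07100730389356613, 0.1424182802438736), 75.47401428222656)
  -> [ 0.419 -0.116  0.03 ] (180, 0, -15) 5 x [0.0001, -0.0, 0.0341]
```

Emit:
{"op": "apply_moves", "data": {"targets": [[0.7,0.001,0,0.034,0,0,0],[0.7,0.001,0,0.034,0,0,0],[0.7,0,0,0.034,0,0,0],[0.7,0,0,0.034,0,0,0],[0.7,0,0,0.034,0,0,0],[0.7,0,0,0,0,0,0],[0,0,0,0,0,0,0],[0,0,0,0,0,0,0],[0,0,0,0,0,0,0],[0,0,0,0,0,0,0],[0,0,0,0,0,0,0],[0,0,0,0,0,0,0],[0,0,0,0,0,0,0],[0,0,0,0,0,0,0],[0,0,0,0,0,0,0],[0,0,0,0,0,0,0]]}}

```text
time_s: 37.33
tcp_pos: [0.4208, -0.1166, 0.0308]
eef_rot: [180.0, 0.0, -15.0]
contact_force: [-1.0, 1.1, 7.5]
gripper_width: 0.0199
gripper_force: 34.9
```

Emit:
{"op": "apply_moves", "data": {"targets": [[0,0,0,-0.025,0,0,0],[0,0,0,0,0,0,-0.0733],[0,0,0,0,0,0,-0.0733],[0,0.0032,-0.0331,0,0,0,0],[0,0.0032,-0.0331,0,0,0,0],[0,0.0032,-0.0331,0,0,0,0],[0,0.0032,-0.0331,0,0,0,0],[0,0.0032,-0.0331,0,0,0,0],[0,0,0,0,0,0,0],[0,0,0,0,0,0,0]]}}

```text
time_s: 38.17
tcp_pos: [0.4417, 0.0498, 0.055]
eef_rot: [180.0, 0.1, -1.6]
contact_force: [-1.0, -0.3, -1.6]
gripper_width: 0.0197
gripper_force: 34.9
```

Run:
```python
from plan import *
s=get_state();print(s['tcp_pos'],s['eef_rot'],s['contact_force'],s['gripper_width'])
c=capture("wrist");W=world(c);Z=W[...,2];f=c["frame"].astype(int)
save(c,"w3")
c2=capture("side");a=cv2.resize(c2["frame"][130:300,80:330,::-1],None,fx=1.6,fy=1.6)
b=cv2.resize(c["frame"][...,::-1],None,fx=.75,fy=.75)
o=np.zeros((288,384+400,3),np.uint8);o[:288,:384]=b;o[:272,384:784]=a;cv2.imwrite("pics/mix1.png",o)
```

```text
[0.44167658 0.04976449 0.05501134] [ 1.79968730e+02  1.06808711e-01 -1.60147497e+00] [-1.04355794 -0.31163997 -1.62202809] 0.019682661398617577
```

View pics/mix1.png

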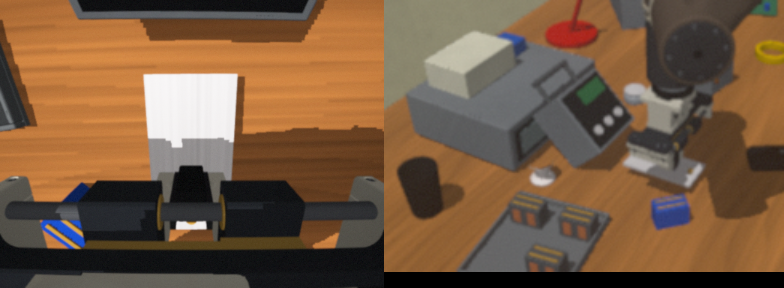

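The plate is held, its blade pointing at the supply's raised front edge (top of the wrist view, cols 75-320). I'll measure the two against each other.

Run:
```python
from plan import *
c=capture("wrist");W=world(c);Z=W[...,2];f=c["frame"].astype(int)
X=W[...,0];Y=W[...,1]
m=(f.min(2)>90)&(f.max(2)-f.min(2)<35)&(abs(Z-.03)<.02)&(X<.56)&(X>.43)&(abs(Y-.05)<.06);P=W[m];print("plate",m.sum(),cv2.minAreaRect(P[:,:2].astype(np.float32)),P[:,0].max(),np.median(P[:,2]))
tip=P[P[:,0]>P[:,0].max()-.01];print("tip y",tip[:,1].min(),tip[:,1].max(), "root", [ (q[:,1].min(),q[:,1].max()) for q in [P[abs(P[:,0]-.47)<.006]]])
m=(Z>.05)&(Z<.1)&(X>.53)&(X<.6)&(abs(Y-.044)<.09);P=W[m];print("front",m.sum(),P.min(0),P.max(0))
# front edge per y
ys=np.arange(-.01,.1,.01);e=[P[abs(P[:,1]-y)<.005][:,0].min() for y in ys if (abs(P[:,1]-y)<.005).any()]
print(np.round(e,4)); print("edge slope deg",np.degrees(np.polyfit(ys[:len(e)],e,1)[0]))
s=get_state();print(s['tcp_pos'],s['eef_rot'])
```

```text
plate 15431 ((0.48203301429748535, 0.045762863010168076), (0.07049927115440369, 0.08798640966415405), 88.24317932128906) 0.527040677853309 0.027765645274342526
tip y 0.0093500927345352 0.07986325858162233 root [(np.float64(0.010829104513423803), np.float64(0.08103595346183282))]
front 7630 [ 0.55374933 -0.02029683  0.05839859] [0.56525239 0.10941417 0.07147018]
[0.5537 0.5546 0.5547 0.5549 0.555  0.5559 0.5562 0.5563 0.5565 0.5569
 0.5573]
edge slope deg 1.9220816282735798
[0.44094267 0.04746364 0.05483309] [ 1.79938024e+02  1.58803504e-01 -1.80435199e+00]
```

Emit:
{"op": "apply_moves", "data": {"targets": [[0,0,0,0.0115,0,0,0],[0,0,0,0.0115,0,0,0],[0,0,0,0,0,0,0],[0,0.0102,0,0,0,0,0],[0,0.0102,0,0,0,0,0],[0,0.0102,0,0,0,0,0],[0,0.0102,0,0,0,0,0],[0,0.0102,0,0,0,0,0],[0,0.0102,0,0,0,0,0],[0,0,0,0,0,0,0],[0,0,0,0,0,0,0]]}}

```text
time_s: 39.23
tcp_pos: [0.5032, 0.0462, 0.0317]
eef_rot: [180.0, 0.1, -1.8]
contact_force: [-0.6, -0.4, -2.3]
gripper_width: 0.02
gripper_force: 35.0
```

Emit:
{"op": "apply_moves", "data": {"targets": [[0,0,0,0.001,0,0,0],[0,0,0,0,0,0,0],[0.5,0,0,0,0,0,0],[0.5,0,0,0,0,0,0],[0.5,0,0,0,0,0,0],[0.5,0,0,0,0,0,0],[0.5,0,0,0,0,0,0],[0.5,0,0,0,0,0,0]]}}

```text
time_s: 39.9
tcp_pos: [0.5027, 0.0464, 0.031]
eef_rot: [180.0, 0.1, -1.8]
contact_force: [0.3, -0.3, -0.4]
gripper_width: 0.0432
gripper_force: 0.0
```

Run:
```python
from plan import *
s=get_state();print(s['tcp_pos'],s['eef_rot'],s['contact_force'],s['gripper_width'])
c=capture("wrist");b=cv2.resize(c["frame"][...,::-1],None,fx=.75,fy=.75)
a=cv2.resize(capture("side")["frame"][130:300,80:330,::-1],None,fx=1.6,fy=1.6)
o=np.zeros((288,384+400,3),np.uint8);o[:288,:384]=b;o[:272,384:784]=a;cv2.imwrite("pics/mix2.png",o)
```

```text
[0.50273818 0.04637618 0.03103611] [ 1.79969297e+02  9.64370910e-02 -1.76587586e+00] [ 0.29257132 -0.27448313 -0.35942262] 0.043219767033024964
```

View pics/mix2.png

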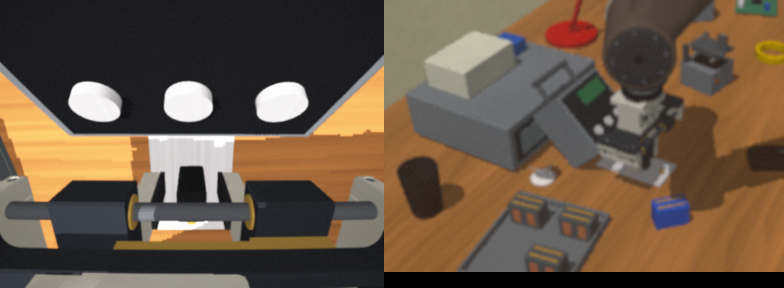

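The blade is under the raised front, straight and centred below the knobs. I'll back out and return to the handle.

Run:
```python
from plan import *
planR([((.46,.0477,.1),None),((.46,.0477,.26),None),((.68,.041,.262),(180,0,-91.9))])
```

```text
-> [0.46  0.048 0.1  ] None 3 x [-0.0143, 0.0, -0.023]
  -> [0.46  0.048 0.26 ] None 4 x [-0.0001, 0.0, -0.04]
  turn 13 x [0.0001, 0.0, 0.077]
  -> [0.68  0.041 0.262] (180, 0, -91.9) 6 x [-0.0001, -0.0367, -0.0003]
```

Emit:
{"op": "apply_moves", "data": {"targets": [[0.5,0,0,-0.01,0,0,0],[0.5,0,0,-0.02,0,0,0],[0.5,-0.02,0,-0.02,0,0,0],[0.5,-0.023,0,-0.02,0,0,0],[0.5,0,0,-0.04,0,0,0],[0.5,0,0,-0.04,0,0,0],[0.5,0,0,-0.04,0,0,0],[0.5,0,0,-0.04,0,0,0],[0.5,0,0,0,0,0,0],[0.5,0,0,0,0,0,0]]}}

```text
time_s: 40.83
tcp_pos: [0.4611, 0.0482, 0.2645]
eef_rot: [-179.9, -0.2, -1.8]
contact_force: [-0.5, -0.8, -0.3]
gripper_width: 0.0437
gripper_force: 0.0
```

Emit:
{"op": "apply_moves", "data": {"targets": [[0.4,0,0,0,0,0,0.077],[0.4,0,0,0,0,0,0.077],[0.4,0,0,0,0,0,0.077],[0.4,0,0,0,0,0,0.077],[0.4,0,0,0,0,0,0.077],[0.4,0,0,0,0,0,0.077],[0.4,0,0,0,0,0,0.077],[0.4,0,0,0,0,0,0.077],[0.4,0,0,0,0,0,0.077],[0.4,0,0,0,0,0,0.077],[0.4,0,0,0,0,0,0.077],[0.4,0,0,0,0,0,0.077],[0.4,0,0,0,0,0,0.077],[0.4,0,0,0,0,0,0]]}}

```text
time_s: 42.0
tcp_pos: [0.4594, 0.0475, 0.2602]
eef_rot: [179.8, -0.1, -92.2]
contact_force: [0.8, -0.2, -0.3]
gripper_width: 0.0355
gripper_force: 0.0
```

Run:
```python
from plan import *
s=get_state();print(s['tcp_pos'],s['eef_rot'],s['contact_force'],s['joints'])
planR([((.706,.040,.262),(180,0,-91.9))])
for n in ("side","top"):
  c=capture(n);W=world(c);Z=W[...,2];X=W[...,0];Y=W[...,1]
  m=(abs(X-.70)<.035)&(abs(Y-.04)<.044)&(Z>.152)&(Z<.172);P=W[m];print(n,m.sum(),P.min(0) if m.any() else 0,P.mean(0),P.max(0) if m.any() else 0)
```

```text
[0.4593951  0.04746172 0.2602351 ] [ 1.79787550e+02 -7.99676944e-02 -9.21911797e+01] [ 0.75319829 -0.15768975 -0.33165386] [ 3.03961933e+01 -4.86300689e-01 -2.34601056e+01 -5.10132909e-02
 -6.72482763e+01 -3.25677012e+01]
  turn 1 x [0.0024, -0.0009, -0.0032]
  -> [0.706 0.04  0.262] (180, 0, -91.9) 7 x [-0.0001, -0.0352, -0.0003]
side 74 [ 0.69602257 -0.00367312  0.15216362] [0.70553496 0.04012718 0.16086902] [0.71363662 0.08364129 0.16553616]
top 135 [ 0.69144326 -0.00219205  0.15205481] [0.70411984 0.0415978  0.16111062] [0.71225565 0.08386991 0.1683414 ]
```

Emit:
{"op": "apply_moves", "data": {"targets": [[0.4,0,-0.0351,0,0,0,0],[0.4,0,-0.0351,0,0,0,0],[0.4,0,-0.0351,0,0,0,0],[0.4,0,-0.0351,0,0,0,0],[0.4,0,-0.0351,0,0,0,0],[0.4,0,-0.0351,0,0,0,0],[0.4,0,-0.0351,0,0,0,0],[0.36,0,0,0,0,0,0],[0.36,0,0,0,0,0,0],[0.36,0,0,0,0,0,0]], "newtons": 8}}

```text
time_s: 42.93
tcp_pos: [0.7053, 0.0396, 0.2594]
eef_rot: [179.8, -0.1, -91.7]
contact_force: [-0.4, 0.2, 0.2]
gripper_width: 0.032
gripper_force: 0.0
```

Emit:
{"op": "apply_moves", "data": {"targets": [[0.36,0,0,0.03,0,0,0],[0.36,0,0,0.03,0,0,0],[0.36,0,0,0.015,0,0,0],[0.36,0,0,0.01,0,0,0],[0.36,0,0,0.01,0,0,0],[0.36,0,0,0.005,0,0,0],[0.36,0,0,0,0,0,0]]}}

```text
time_s: 43.52
tcp_pos: [0.7052, 0.0399, 0.1605]
eef_rot: [179.9, -0.0, -91.8]
contact_force: [0.3, -0.6, -0.2]
gripper_width: 0.0318
gripper_force: 0.0
```

Emit:
{"op": "apply_moves", "data": {"targets": [[0,0,0,0,0,0,0],[0,0,0,0,0,0,0],[0,0,0,0,0,0,0],[0,0,0,0,0,0,0],[0,0,0,0,0,0,0],[0,0,0,0,0,0,0],[0,0,0,0,0,0,0]]}}

```text
time_s: 44.1
tcp_pos: [0.7064, 0.0399, 0.1615]
eef_rot: [-180.0, -0.0, -91.8]
contact_force: [1.7, -0.1, 4.8]
gripper_width: 0.0119
gripper_force: 8.0
```

Emit:
{"op": "apply_moves", "data": {"targets": [[0,0,0.0034,-0.0017,0,0,0],[0,0,0.0034,-0.0017,0,0,0],[0,0,0.0057,-0.0025,0,0,0],[0,0,0.0057,-0.0025,0,0,0],[0,0,0.006,-0.0022,0,0,0],[0,0,0.0059,-0.0021,0,0,0],[0,0,0.006,-0.0017,0,0,0],[0,0,0.0061,-0.0016,0,0,0],[0,0,0.0062,-0.0013,0,0,0],[0,0,0.0062,-0.0013,0,0,0],[0,0,0.0062,-0.0008,0,0,0],[0,0,0.0063,-0.0008,0,0,0],[0,0,0,0,0,0,0]]}}

```text
time_s: 45.18
tcp_pos: [0.6365, 0.0419, 0.1803]
eef_rot: [179.8, -0.0, -91.9]
contact_force: [-0.5, 1.1, -1.9]
gripper_width: 0.0117
gripper_force: 8.0
```

Emit:
{"op": "apply_moves", "data": {"targets": [[0,0,0.0063,-0.0004,0,0,0],[0,0,0.0063,-0.0004,0,0,0],[0,0,0.0063,0,0,0,0],[0,0,0.0063,0,0,0,0],[0,0,0.0053,0.0003,0,0,0],[0,0,0,0,0,0,0],[0,0,0,0,0,0,0]]}}

```text
time_s: 45.77
tcp_pos: [0.6075, 0.0429, 0.1813]
eef_rot: [179.9, -0.0, -91.9]
contact_force: [-1.4, 0.3, -2.4]
gripper_width: 0.0118
gripper_force: 8.0
```

Run:
```python
from plan import *
s=get_state();print(s['tcp_pos'],s['contact_force'],s['gripper_width'])
a=cv2.resize(capture("side")["frame"][130:300,80:330,::-1],None,fx=3,fy=3);cv2.imwrite("pics/side4c.png",a)
```

```text
[0.60750669 0.04292775 0.18131428] [-1.41085154  0.33548168 -2.44684494] 0.011754275693831973
```

View pics/side4c.png

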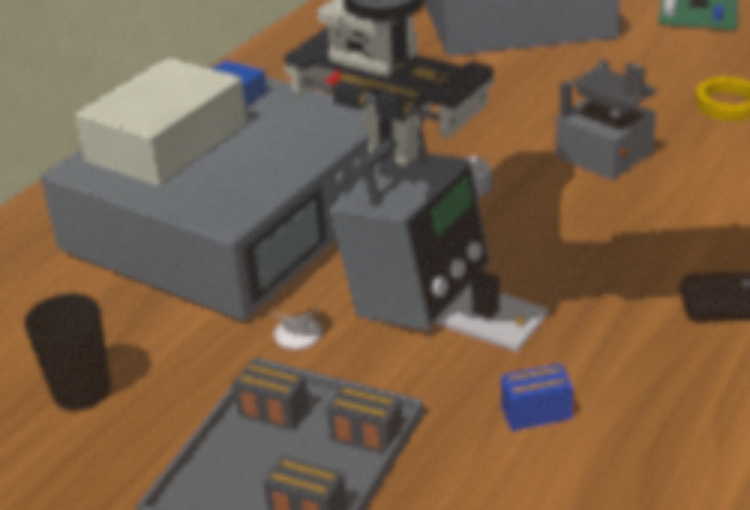

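The supply is nearly down with the blade beneath it, so I'll finish lowering.

Emit:
{"op": "apply_moves", "data": {"targets": [[0,0,0.005,0,0,0,0],[0,0,0.005,0,0,0,0],[0,0,0.005,0,0,0,0],[0,0,0,0,0,0,0]]}}

```text
time_s: 46.15
tcp_pos: [0.5924, 0.0434, 0.1819]
eef_rot: [179.9, -0.0, -91.9]
contact_force: [-0.0, 0.4, -1.5]
gripper_width: 0.0116
gripper_force: 8.0
```

Emit:
{"op": "apply_moves", "data": {"targets": [[0,0,0.005,0.0005,0,0,0],[0,0,0.005,0.0005,0,0,0],[0,0,0.005,0,0,0,0],[0,0,0,0,0,0,0],[0,0,0,0,0,0,0]]}}

```text
time_s: 46.57
tcp_pos: [0.5779, 0.044, 0.181]
eef_rot: [179.9, -0.0, -91.8]
contact_force: [0.0, 0.9, 5.3]
gripper_width: 0.0116
gripper_force: 8.0
```

```bash
cat >> plan.py <<'E'
def sup():
  for n in("top","side"):
    c=capture(n);W=world(c);Z=W[...,2]
    m=(abs(W[...,0]-.575)<.08)&(abs(W[...,1]-.044)<.085)&(Z>.118)&(Z<.153)
    P=W[m];r=cv2.minAreaRect(P[:,:2].astype(np.float32))
    A=np.c_[P[:,0]-.575,P[:,1]-.044,np.ones(len(P))];a=np.linalg.lstsq(A,P[:,2],rcond=None)[0]
    print(n,np.round([*r[0],*r[1],r[2]],4),"tilt x,y deg",np.degrees(a[:2]).round(1),"z",a[2].round(4),len(P))
E
python3 - <<'E'
from plan import *
s=get_state();print(s['tcp_pos'],s['contact_force'],s['gripper_width']);sup()
E
```

```text
[0.5779121  0.04401029 0.18099523] [0.03357759 0.92880236 5.33766924] 0.011626735681481625
top [0.5701 0.0432 0.0896 0.1297 0.5375] tilt x,y deg [1.6 0.3] z 0.1344 451
side [5.74200e-01 4.52000e-02 1.38100e-01 9.32000e-02 8.48178e+01] tilt x,y deg [ 3.1 -2.4] z 0.1347 834
```

Emit:
{"op": "apply_moves", "data": {"targets": [[0.4,0,0,0,0,0,0],[0.4,0,0,0,0,0,0],[0.4,0,0,0,0,0,0],[0.4,0,0,0,0,0,0],[0.4,0,0,0,0,0,0],[0.4,0,0,0,0,0,0],[0.4,0,0,-0.01,0,0,0],[0.4,0,0,-0.02,0,0,0],[0.4,0,0,-0.03,0,0,0],[0.4,0,0,-0.03,0,0,0],[0.4,0,0,0,0,0,0]]}}

```text
time_s: 47.58
tcp_pos: [0.5811, 0.0442, 0.2779]
eef_rot: [-179.5, 0.1, -91.8]
contact_force: [0.8, 0.8, 1.3]
gripper_width: 0.0351
gripper_force: 0.0
```

Run:
```python
from plan import *
s=get_state();print(s['tcp_pos'],s['contact_force'],s['joints'])
planR([((.5,-.2,.27),(180,0,-11))])
```

```text
[0.58106361 0.0441851  0.27791752] [0.84478675 0.84569875 1.27747082] [ 23.65399293  10.50767471  -8.8705904    0.14548101 -70.18085795
 -25.50774035]
  turn 12 x [-0.0004, -0.0002, -0.0748]
  -> [ 0.5  -0.2   0.27] (180, 0, -11) 7 x [-0.0047, 0.0365, 0.0011]
```

Run:
```python
from plan import *
planR([((.44,-.285,.27),(180,0,-13))],((.578,.044,.271),(180,0,-91.8)))
```

```text
turn 12 x [0.0, 0.0, -0.073]
  -> [ 0.44  -0.285  0.27 ] (180, 0, -13) 9 x [-0.0067, 0.0391, 0.0001]
```

Emit:
{"op": "apply_moves", "data": {"targets": [[0.4,0,0,0,0,0,-0.073],[0.4,0,0,0,0,0,-0.073],[0.4,0,0,0,0,0,-0.073],[0.4,0,0,0,0,0,-0.073],[0.4,0,0,0,0,0,-0.073],[0.4,0,0,0,0,0,-0.073],[0.4,0,0,0,0,0,-0.073],[0.4,0,0,0,0,0,-0.073],[0.4,0,0,0,0,0,-0.073],[0.4,0,0,0,0,0,-0.073],[0.4,0,0,0,0,0,-0.073],[0.4,0,0,0,0,0,-0.073],[0.4,0,0,0,0,0,0]]}}

```text
time_s: 48.67
tcp_pos: [0.5783, 0.0439, 0.2712]
eef_rot: [180.0, 0.1, -12.7]
contact_force: [-0.5, 0.3, 1.0]
gripper_width: 0.0345
gripper_force: 0.0
```

Emit:
{"op": "apply_moves", "data": {"targets": [[0.4,-0.0067,0.0391,0,0,0,0],[0.4,-0.0067,0.0391,0,0,0,0],[0.4,-0.0067,0.0391,0,0,0,0],[0.4,-0.0067,0.0391,0,0,0,0],[0.4,-0.0067,0.0391,0,0,0,0],[0.4,-0.0067,0.0391,0,0,0,0],[0.4,-0.0067,0.0391,0,0,0,0],[0.4,-0.0067,0.0391,0,0,0,0],[0.4,-0.0067,0.0391,0,0,0,0],[0.4,0,0,0,0,0,0],[0.4,0,0,0,0,0,0]]}}

```text
time_s: 49.58
tcp_pos: [0.4391, -0.2872, 0.2713]
eef_rot: [179.9, 0.1, -13.5]
contact_force: [0.8, 0.9, -0.3]
gripper_width: 0.0345
gripper_force: 0.0
```

Run:
```python
from plan import *
s=get_state();print(s['tcp_pos'],s['eef_rot'],s['joints']);sup();coils(capture("top"));print("-");coils(capture("side"))
c=capture("wrist");W=world(c);Z=W[...,2];X=W[...,0];Y=W[...,1];save(c,"w5")
b=(abs(X-.51)<.09)&(abs(Y+.304)<.09)
for n,l,h in(("fin",.114,.15),("cover",.096,.109),("box",.05,.068),("hi",.06,.15)):
    m=b&(Z>l)&(Z<h);P=W[m];r=cv2.minAreaRect(P[:,:2].astype(np.float32));print(n,m.sum(),np.round([*r[0],*r[1],r[2]],4),np.percentile(P[:,2],[2,50,98]).round(3))
# plate from top
c=capture("top");W=world(c);Z=W[...,2];f=c["frame"].astype(int)
m=(f.min(2)>100)&(f.max(2)-f.min(2)<40)&(Z<.02)&(abs(W[...,0]-.48)<.06)&(abs(W[...,1]-.045)<.06);P=W[m];r=cv2.minAreaRect(P[:,:2].astype(np.float32));print("plate vis",m.sum(),np.round([*r[0],*r[1],r[2]],4))
```

```text
[ 0.43910495 -0.28718059  0.2713108 ] [ 1.79938525e+02  7.76888504e-02 -1.34611065e+01] [-1.16998724e+01  5.37881794e+00 -1.58143082e+01  6.33085159e-02
 -6.88864272e+01  8.82159618e+01]
top [5.72100e-01 4.40000e-02 1.30200e-01 9.26000e-02 8.76968e+01] tilt x,y deg [0.7 0. ] z 0.1342 1267
side [5.74700e-01 4.70000e-02 1.34200e-01 9.48000e-02 8.70415e+01] tilt x,y deg [ 3.2 -2.3] z 0.1349 884
coil? 0.6078 0.2679 long ang 8.4 0.061 0.035 rgb [106. 106.  94.] z 0.046 px [166, 154]
coil? 0.5092 0.3559 long ang 8.8 0.06 0.037 rgb [108.  110.   94.5] z 0.046 px [136, 185]
coil? 0.5125 0.2556 long ang 8.5 0.061 0.035 rgb [106. 107.  96.] z 0.046 px [169, 185]
coil? 0.389 0.1544 long ang 42.3 0.06 0.034 rgb [ 80.5 110.  199.5] z 0.042 px [201, 225]
coil? 0.2303 -0.3159 long ang 64.4 0.06 0.034 rgb [96. 55. 93.] z 0.043 px [354, 280]
-
coil? 0.2337 -0.3123 long ang 61.4 0.065 0.039 rgb [86.5 56.  75.5] z 0.043 px [358, 190]
coil? 0.7839 0.343 long ang 48.8 0.061 0.027 rgb [47. 37. 29.] z 0.047 px [104, 251]
coil? 0.6105 0.2722 long ang 8.3 0.059 0.038 rgb [98. 85. 71.] z 0.046 px [170, 258]
coil? 0.3921 0.1566 long ang 43.8 0.059 0.041 rgb [ 91.  89. 132.] z 0.042 px [259, 258]
coil? 0.5158 0.2586 long ang 7.5 0.061 0.038 rgb [94. 85. 71.] z 0.047 px [201, 266]
coil? 0.5116 0.3587 long ang 7.7 0.061 0.037 rgb [94. 86. 72.] z 0.047 px [181, 291]
fin 221 [ 4.81500e-01 -2.98500e-01  7.10000e-03  2.49000e-02  7.69839e+01] [0.119 0.137 0.138]
cover 4842 [ 0.5125 -0.3055  0.0868  0.0935 77.6375] [0.1   0.102 0.104]
box 1491 [ 0.519  -0.3067  0.0907  0.0889 77.0289] [0.056 0.059 0.061]
hi 5235 [ 0.5127 -0.3054  0.0867  0.0936 77.3804] [0.07  0.102 0.137]
plate vis 496 [4.86100e-01 4.49000e-02 7.00000e-02 8.21000e-02 8.78367e+01]
```

View pics/w5.png

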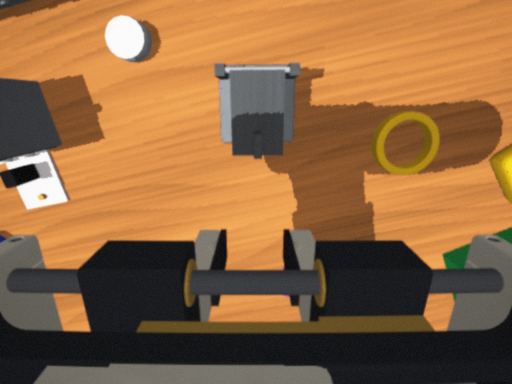

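The wrist view shows the closed cover with its fin at (258,143) and nothing else near the switch. Top-view numbers put the supply level on the blade and all three coils in the tray.

Run:
```python
from plan import *
planR([((.480,-.2983,.18),(180,0,-13)),((.480,-.2983,.128),None)])
t=np.array([0,.1,.2,.3,.4,.5,.6,.7,.8,.9,1,1.1,1.2,1.3,1.4,1.5,1.6,1.7,1.8,1.9,1.97])
x=-.072*np.cos(t)+.028*np.sin(t);z=.072*np.sin(t)+.028*np.cos(t)
print(np.c_[t[1:],np.diff(x),-np.diff(z)].round(4).tolist())
```

```text
-> [ 0.48  -0.298  0.18 ] (180, 0, -13) 3 x [0.0138, 0.0016, 0.0303]
  -> [ 0.48  -0.298  0.128] None 2 x [0.0, -0.0, 0.026]
[[0.1, 0.0032, -0.007], [0.2, 0.0038, -0.0067], [0.3, 0.0045, -0.0063], [0.4, 0.0051, -0.0058], [0.5, 0.0057, -0.0053], [0.6, 0.0061, -0.0047], [0.7, 0.0066, -0.004], [0.8, 0.007, -0.0034], [0.9, 0.0073, -0.0026], [1.0, 0.0075, -0.0019], [1.1, 0.0076, -0.0012], [1.2, 0.0077, -0.0004], [1.3, 0.0077, 0.0004], [1.4, 0.0076, 0.0012], [1.5, 0.0075, 0.0019], [1.6, 0.0073, 0.0026], [1.7, 0.007, 0.0034], [1.8, 0.0066, 0.004], [1.9, 0.0061, 0.0047], [1.97, 0.004, 0.0036]]
```

Emit:
{"op": "apply_moves", "data": {"targets": [[0.4,0.0138,0.0016,0.0303,0,0,0.003],[0.4,0.0138,0.0016,0.0303,0,0,0],[0.4,0.0138,0.0016,0.0303,0,0,0],[0.4,0,0,0.026,0,0,0],[0.4,0,0,0.025,0,0,0],[0.4,0,0,0,0,0,0],[0,0,0,0,0,0,0],[0,0,0,0,0,0,0],[0,0,0,0,0,0,0],[0,0,0,0,0,0,0],[0,0,0,0,0,0,0],[0,0,0,0,0,0,0],[0,0,0,0,0,0,0]], "newtons": 10}}

```text
time_s: 50.97
tcp_pos: [0.4804, -0.2972, 0.1299]
eef_rot: [-179.9, -0.1, -13.3]
contact_force: [3.5, 14.6, 1.9]
gripper_width: 0.0082
gripper_force: 10.0
```

Emit:
{"op": "apply_moves", "data": {"targets": [[0,0,-0.0012,0,0,0,0],[0,0,0,0,0,0,0],[0,0,0,0,0,0,0]]}}

```text
time_s: 51.22
tcp_pos: [0.4805, -0.297, 0.1301]
eef_rot: [-180.0, -0.1, -13.3]
contact_force: [2.7, 8.9, 1.4]
gripper_width: 0.008
gripper_force: 10.0
```

Emit:
{"op": "apply_moves", "data": {"targets": [[0,-0.0003,-0.0015,0,0,0,0],[0,0,0,0,0,0,0],[0,0,0,0,0,0,0]]}}

```text
time_s: 51.47
tcp_pos: [0.4805, -0.2968, 0.13]
eef_rot: [180.0, -0.1, -13.3]
contact_force: [3.3, 1.5, 1.5]
gripper_width: 0.0083
gripper_force: 10.0
```

Emit:
{"op": "apply_moves", "data": {"targets": [[0,0.0032,0,-0.007,0,0,0],[0,0.0038,0,-0.0067,0,0,0],[0,0.0045,0,-0.0063,0,0,0],[0,0.0051,0,-0.0058,0,0,0],[0,0.0057,0,-0.0053,0,0,0],[0,0.0061,0,-0.0047,0,0,0],[0,0.0066,0,-0.004,0,0,0],[0,0.007,0,-0.0034,0,0,0],[0,0.0073,0,-0.0026,0,0,0],[0,0.0075,0,-0.0019,0,0,0],[0,0,0,0,0,0,0]]}}

```text
time_s: 52.38
tcp_pos: [0.5362, -0.3095, 0.1778]
eef_rot: [180.0, 0.1, -13.3]
contact_force: [0.2, 7.2, 5.6]
gripper_width: 0.008
gripper_force: 10.0
```

Emit:
{"op": "apply_moves", "data": {"targets": [[0,0.0076,0,-0.0012,0,0,0],[0,0.0077,0,-0.0004,0,0,0],[0,0.0077,0,0.0004,0,0,0],[0,0.0076,0,0.0012,0,0,0],[0,0.0075,0,0.0019,0,0,0],[0,0,0,0,0,0,0]]}}

```text
time_s: 52.88
tcp_pos: [0.5742, -0.318, 0.1756]
eef_rot: [180.0, -0.0, -13.2]
contact_force: [2.9, 7.6, 4.1]
gripper_width: 0.0081
gripper_force: 10.0
```

Run:
```python
from plan import *
s=get_state();print(s['tcp_pos'],s['eef_rot'],s['contact_force'],s['moment'],s['gripper_width'],s['gripper_force'])
```

```text
[ 0.57422754 -0.31802052  0.175568  ] [ 1.79995201e+02 -1.72033775e-02 -1.32483864e+01] [2.89414609 7.6233528  4.12981516] [ 2.86381953 -0.76236384  0.07241694] 0.00811095068002093 10.00162236392498
```

Emit:
{"op": "apply_moves", "data": {"targets": [[0,0.0073,-0.0006,0.0026,0,0,0],[0,0.007,-0.0006,0.0034,0,0,0],[0,0.0066,0,0.004,0,0,0],[0,0.0061,0,0.0047,0,0,0],[0,0.004,0,0.0036,0,0,0],[0,0,0,0,0,0,0]]}}

```text
time_s: 53.38
tcp_pos: [0.6051, -0.3249, 0.1567]
eef_rot: [179.9, -0.1, -13.2]
contact_force: [4.6, 4.2, 4.5]
gripper_width: 0.0082
gripper_force: 10.0
```

Emit:
{"op": "apply_moves", "data": {"targets": [[0,0.001,0,0.001,0,0,0],[0,0,0,0,0,0,0]]}}

```text
time_s: 53.55
tcp_pos: [0.6056, -0.325, 0.1562]
eef_rot: [179.9, -0.1, -13.3]
contact_force: [3.9, 5.0, 3.6]
gripper_width: 0.008
gripper_force: 10.0
```

Emit:
{"op": "apply_moves", "data": {"targets": [[0.35,0,0,0,0,0,0],[0.35,0,0,0,0,0,0],[0.35,0,0,0,0,0,0],[0.35,0,0,0,0,0,0],[0.35,0,0,0,0,0,0],[0.35,0,0,-0.01,0,0,0],[0.35,0,0,-0.03,0,0,0],[0.35,0,0,-0.04,0,0,0],[0,0,0,-0.04,0,0,0],[0,0,0,0,0,0,0],[0,0,0,0,0,0,0]]}}

```text
time_s: 54.47
tcp_pos: [0.6046, -0.3254, 0.2799]
eef_rot: [179.9, -0.3, -13.3]
contact_force: [-0.6, 0.4, -1.2]
gripper_width: 0.0159
gripper_force: 0.0
```

```bash
cat >> plan.py <<'E'
def sw(C=(.5147,-.3063),yaw=-12.8,cams=("side","top","wrist")):
    a=np.radians(yaw)
    for n in cams:
        W=world(capture(n));d=W-np.array([*C,0]);x=d[...,0]*np.cos(a)+d[...,1]*np.sin(a);y=-d[...,0]*np.sin(a)+d[...,1]*np.cos(a);z=W[...,2]
        m=(abs(x)<.11)&(abs(y)<.03)&(z>.105)&(z<.2);print(n,"above .105:",m.sum(),(np.percentile(x[m],[1,50,99]).round(3),np.percentile(z[m],[1,50,99]).round(3)) if m.sum()>5 else "")
        m=(abs(x+.01)<.034)&(abs(y)<.012)&(z>.068)&(z<.104);print("   toggle zone:",m.sum(),(np.percentile(x[m],[2,50,98]).round(3),np.percentile(y[m],[2,50,98]).round(3),np.percentile(z[m],[2,50,98]).round(3), "hi x",x[m&(z>.09)].mean().round(4)) if m.sum()>3 else "")
E
python3 - <<'E'
from plan import *
s=get_state();print(s['tcp_pos'],s['eef_rot']);sw()
planR([((.42,-.284,.25),(180,0,-13))])
E
```

```text
[ 0.60463694 -0.32535771  0.27987452] [179.90840818  -0.28658532 -13.28705044]
side above .105: 277 (array([0.035, 0.057, 0.104]), array([0.106, 0.144, 0.178]))
   toggle zone: 21 (array([-0.027, -0.02 , -0.008]), array([-0.005,  0.003,  0.009]), array([0.069, 0.084, 0.096]), 'hi x', np.float64(-0.0225))
top above .105: 353 (array([0.034, 0.059, 0.093]), array([0.107, 0.151, 0.181]))
   toggle zone: 18 (array([-0.03 , -0.021,  0.009]), array([-0.01 , -0.   ,  0.003]), array([0.068, 0.091, 0.098]), 'hi x', np.float64(-0.0249))
wrist above .105: 952 (array([0.041, 0.078, 0.109]), array([0.108, 0.169, 0.179]))
   toggle zone: 156 (array([-0.023, -0.014, -0.006]), array([-0.004,  0.001,  0.005]), array([0.069, 0.085, 0.095]), 'hi x', np.float64(-0.0197))
  turn 1 x [0.0004, 0.002, -0.0033]
  -> [ 0.42  -0.284  0.25 ] (180, 0, -13) 5 x [-0.0375, 0.0003, 0.0049]
```

Run:
```python
from plan import *
planR([((.4562,-.293,.25),(180,0,-12.8)),((.4562,-.293,.097),None),((.5049,-.3041,.097),None)])
```

```text
turn 1 x [0.0004, 0.002, -0.0056]
  -> [ 0.456 -0.293  0.25 ] (180, 0, -12.8) 4 x [-0.0375, 0.0004, 0.0062]
  -> [ 0.456 -0.293  0.097] None 4 x [-0.0, -0.0, 0.0382]
  -> [ 0.505 -0.304  0.097] None 2 x [0.025, 0.0, 0.0]
```

Emit:
{"op": "apply_moves", "data": {"targets": [[0,-0.0375,0.0004,0.0062,0,0,-0.005],[0,-0.0375,0.0004,0.0062,0,0,0],[0,-0.0375,0.0004,0.0062,0,0,0],[0,-0.0375,0.0004,0.0062,0,0,0],[0,0,0,0.038,0,0,0],[0,0,0,0.038,0,0,0],[0,0,0,0.038,0,0,0],[0,0,0,0.038,0,0,0],[0,0,0,0,0,0,0],[0,0,0,0,0,0,0]]}}

```text
time_s: 55.45
tcp_pos: [0.4548, -0.2925, 0.097]
eef_rot: [179.9, 0.5, -12.8]
contact_force: [0.3, -0.2, 1.3]
gripper_width: 0.0004
gripper_force: 0.0
```

Emit:
{"op": "apply_moves", "data": {"targets": [[0,0.005,0,0,0,0,0],[0,0.005,0,0,0,0,0],[0,0.005,0,0,0,0,0],[0,0.005,0,0,0,0,0],[0,0.005,0,0,0,0,0],[0,0.005,0,0,0,0,0],[0,0.005,0,0,0,0,0],[0,0.005,0,0,0,0,0],[0,0,0,0,0,0,0]]}}

```text
time_s: 56.2
tcp_pos: [0.4967, -0.3019, 0.0986]
eef_rot: [179.9, 0.1, -12.8]
contact_force: [-0.2, -0.2, -0.4]
gripper_width: 0.0004
gripper_force: 0.0
```

Emit:
{"op": "apply_moves", "data": {"targets": [[0,0.002,0,0,0,0,0],[0,0.002,0,0,0,0,0],[0,0,0,0,0,0,0]]}}

```text
time_s: 56.45
tcp_pos: [0.4997, -0.3027, 0.0986]
eef_rot: [179.9, 0.1, -12.8]
contact_force: [-0.5, 0.6, 1.2]
gripper_width: 0.0005
gripper_force: 0.4
```

Emit:
{"op": "apply_moves", "data": {"targets": [[0,0.0015,0,0,0,0,0],[0,0.0015,0,0,0,0,0],[0,0,0,0,0,0,0]]}}

```text
time_s: 56.7
tcp_pos: [0.5027, -0.3033, 0.0987]
eef_rot: [179.9, 0.1, -12.8]
contact_force: [-0.1, 0.1, -0.2]
gripper_width: 0.0002
gripper_force: 0.4
```

Emit:
{"op": "apply_moves", "data": {"targets": [[0,0.001,0,0,0,0,0],[0,0.001,0,0,0,0,0],[0,0,0,0,0,0,0]]}}

```text
time_s: 56.95
tcp_pos: [0.504, -0.3036, 0.0985]
eef_rot: [179.9, 0.2, -12.8]
contact_force: [-1.5, 0.7, 0.7]
gripper_width: 0.0005
gripper_force: 1.2
```

Run:
```python
from plan import *
s=get_state();print(s['tcp_pos'],s['contact_force']);sw(cams=("side",))
```

```text
[ 0.50401092 -0.30363029  0.09845523] [-1.4663306   0.74479964  0.74585961]
side above .105: 311 (array([-0.054, -0.026,  0.103]), array([0.106, 0.166, 0.2  ]))
   toggle zone: 31 (array([-0.024, -0.02 ,  0.003]), array([-0.011,  0.002,  0.012]), array([0.068, 0.089, 0.103]), 'hi x', np.float64(-0.02))
```

Emit:
{"op": "apply_moves", "data": {"targets": [[0,0.001,0,0,0,0,0],[0,0.001,0,0,0,0,0],[0,0,0,0,0,0,0]]}}

```text
time_s: 57.25
tcp_pos: [0.5046, -0.3037, 0.0982]
eef_rot: [180.0, 0.3, -12.9]
contact_force: [-6.9, 2.4, 3.6]
gripper_width: 0.0005
gripper_force: 3.8
```

Emit:
{"op": "apply_moves", "data": {"targets": [[0,0.001,0,0,0,0,0],[0,0.001,0,0,0,0,0],[0,0,0,0,0,0,0]]}}

```text
time_s: 57.5
tcp_pos: [0.5051, -0.3039, 0.098]
eef_rot: [180.0, 0.5, -12.9]
contact_force: [-11.2, 4.3, 6.6]
gripper_width: 0.0004
gripper_force: 6.3
```

Firmly at the stop. I'll back off, rise and check the toggle.

Emit:
{"op": "apply_moves", "data": {"targets": [[0,-0.01,0,0,0,0,0],[0,-0.02,0,0,0,0,0],[0,0,0,-0.03,0,0,0],[0,0,0,-0.04,0,0,0],[0,0,0,-0.04,0,0,0],[0.35,0,0,-0.04,0,0,0],[0.35,0,0,0,0,0,0],[0.35,0,0,0,0,0,0]]}}

```text
time_s: 58.17
tcp_pos: [0.4812, -0.2983, 0.2521]
eef_rot: [179.9, -0.4, -12.8]
contact_force: [0.2, 0.2, -0.5]
gripper_width: 0.0149
gripper_force: 0.0
```

Run:
```python
from plan import *
s=get_state();print(s['tcp_pos'],s['eef_rot']);sw()
planR([((.6052,-.3252,.26),(180,0,-13)),((.6052,-.3252,.157),None)])
t=np.array([2,1.9,1.8,1.7,1.6,1.5,1.4,1.3,1.2,1.1,1])
```

```text
[ 0.48116292 -0.29827623  0.25207854] [179.92842778  -0.35799082 -12.82455395]
side above .105: 287 (array([0.035, 0.057, 0.104]), array([0.105, 0.144, 0.178]))
   toggle zone: 25 (array([-0.006,  0.002,  0.009]), array([-0.003,  0.004,  0.007]), array([0.07 , 0.083, 0.097]), 'hi x', np.float64(0.0072))
top above .105: 0 
   toggle zone: 0 
wrist above .105: 4771 (array([0.038, 0.065, 0.106]), array([0.107, 0.159, 0.179]))
   toggle zone: 138 (array([-0.006,  0.006,  0.013]), array([-0.004,  0.001,  0.005]), array([0.069, 0.092, 0.095]), 'hi x', np.float64(0.0089))
  turn 1 x [0.0004, 0.0016, 0.0017]
  -> [ 0.605 -0.325  0.26 ] (180, 0, -13) 4 x [0.0323, -0.0004, -0.0031]
  -> [ 0.605 -0.325  0.157] None 3 x [0.0, -0.0, 0.0343]
```

Emit:
{"op": "apply_moves", "data": {"targets": [[0.35,0.0323,-0.0004,-0.0031,0,0.0016,0.003],[0.35,0.0323,-0.0004,-0.0031,0,0,0],[0.35,0.0323,-0.0004,-0.0031,0,0,0],[0.35,0.0303,-0.0004,-0.0031,0,0,0],[0.35,0,0,0,0,0,0],[0.35,0,0,0,0,0,0]]}}

```text
time_s: 58.82
tcp_pos: [0.6043, -0.3249, 0.2577]
eef_rot: [180.0, 0.2, -13.1]
contact_force: [0.1, 0.5, -1.2]
gripper_width: 0.031
gripper_force: 0.0
```

Run:
```python
from plan import *
s=get_state();print(s['tcp_pos'],s['eef_rot'],s['gripper_width'])
planR([((.605,-.325,.158),(180,0,-13.1))])
```

```text
[ 0.60430535 -0.32485136  0.25767732] [179.9555208    0.20332424 -13.1051572 ] 0.030956489172851393
  turn 1 x [0.0005, 0.0023, -0.0001]
  -> [ 0.605 -0.325  0.158] (180, 0, -13.1) 3 x [0.0002, -0.0, 0.0332]
```

Emit:
{"op": "apply_moves", "data": {"targets": [[0.35,0.0003,0,0.033,0,0,0],[0.35,0.0003,0,0.033,0,0,0],[0.35,0,0,0.02,0,0,0],[0.35,0,0,0.0135,0,0,0],[0.35,0,0,0,0,0,0],[0,0,0,0,0,0,0],[0,0,0,0,0,0,0],[0,0,0,0,0,0,0],[0,0,0,0,0,0,0],[0,0,0,0,0,0,0],[0,0,0,0,0,0,0]], "newtons": 10}}

```text
time_s: 59.73
tcp_pos: [0.6051, -0.3248, 0.1628]
eef_rot: [180.0, -0.2, -13.1]
contact_force: [1.1, 3.2, 2.9]
gripper_width: 0.0081
gripper_force: 10.0
```

Run:
```python
from plan import *
s=get_state();p=s['tcp_pos'];print(p,s['contact_force'])
x,z=.0560,p[2]-.1;c,n=np.cos(2.),np.sin(2.)
x0,z0=x*c-z*n,x*n+z*c;print(x0,z0)
t=np.arange(2,.69,-.1);X=x0*np.cos(t)+z0*np.sin(t);Z=-x0*np.sin(t)+z0*np.cos(t)
print(np.c_[t[1:],np.diff(X),-np.diff(Z)].round(4).tolist())
```

```text
[ 0.60508174 -0.32480606  0.1627931 ] [1.10683813 3.18901898 2.87533197]
-0.08040182943511438 0.02478950491113124
[[1.9, -0.0065, -0.0053], [1.8, -0.007, -0.0046], [1.7, -0.0075, -0.0039], [1.6, -0.0078, -0.0031], [1.5, -0.0081, -0.0023], [1.4, -0.0083, -0.0015], [1.3, -0.0084, -0.0007], [1.2, -0.0084, 0.0002], [1.1, -0.0083, 0.001], [1.0, -0.0082, 0.0018], [0.9, -0.008, 0.0027], [0.8, -0.0077, 0.0034], [0.7, -0.0073, 0.0042]]
```

Emit:
{"op": "apply_moves", "data": {"targets": [[0,-0.0065,0,-0.0053,0,0,0],[0,-0.007,0,-0.0046,0,0,0],[0,-0.0075,0,-0.0039,0,0,0],[0,-0.0078,0,-0.0031,0,0,0],[0,-0.0081,0,-0.0023,0,0,0],[0,-0.0083,0,-0.0015,0,0,0],[0,-0.0084,0,-0.0007,0,0,0],[0,-0.0084,0,0.0002,0,0,0],[0,-0.0083,0,0.001,0,0,0],[0,-0.0082,0,0.0018,0,0,0],[0,0,0,0,0,0,0]]}}

```text
time_s: 60.65
tcp_pos: [0.5257, -0.307, 0.1792]
eef_rot: [180.0, 0.1, -13.1]
contact_force: [1.5, 3.0, -4.0]
gripper_width: 0.0075
gripper_force: 10.0
```

Emit:
{"op": "apply_moves", "data": {"targets": [[0,-0.008,0,0.0027,0,0,0],[0,-0.0077,0,0.0034,0,0,0],[0,0,0,0,0,0,0],[0.4,0,0,0,0,0,0],[0.4,0,0,0,0,0,0],[0.4,0,0,0,0,0,0],[0.4,0,0,0,0,0,0],[0.4,0,0,0,0,0,0],[0.4,0,0,0,0,0,0]]}}

```text
time_s: 61.4
tcp_pos: [0.5126, -0.3039, 0.1739]
eef_rot: [179.9, -0.0, -13.1]
contact_force: [0.6, -0.5, 0.6]
gripper_width: 0.0345
gripper_force: 0.0
```

Run:
```python
from plan import *
s=get_state();p=s['tcp_pos'];print(p,s['contact_force']);sw(cams=("side",))
```

```text
[ 0.51255203 -0.30393605  0.17391586] [ 0.59899918 -0.48527311  0.62452681]
side above .105: 193 (array([-0.047, -0.014,  0.037]), array([0.105, 0.137, 0.198]))
   toggle zone: 19 (array([-0.042, -0.009,  0.014]), array([-0.008,  0.006,  0.011]), array([0.071, 0.102, 0.104]), 'hi x', np.float64(-0.0169))
```

Now I'll withdraw up and back, and check everything.

Emit:
{"op": "apply_moves", "data": {"targets": [[0.4,0,0,-0.02,0,0,0],[0.4,0,0,-0.04,0,0,0],[0.4,0,0,-0.04,0,0,0],[0.4,-0.04,0,0,0,0,0],[0.4,-0.04,0,0,0,0,0],[0.4,0,0.04,0,0,0,0],[0.4,0,0.04,0,0,0,0],[0.4,0,0.04,0,0,0,0],[0.4,0,0.04,0,0,0,0],[0.4,0,0,0,0,0,0],[0.4,0,0,0,0,0,0]]}}

```text
time_s: 62.37
tcp_pos: [0.3971, -0.4431, 0.2731]
eef_rot: [180.0, 0.0, -13.3]
contact_force: [0.6, 0.3, -0.4]
gripper_width: 0.0352
gripper_force: 0.0
```

Run:
```python
from plan import *
s=get_state();p=s['tcp_pos'];print(p,s['contact_force']);sw(cams=("side","top"));sup();c=capture("top");coils(c)
W=world(c);Z=W[...,2]
m=(abs(W[...,0]-.51)<.09)&(abs(W[...,1]+.304)<.09)&(Z>.096)&(Z<.109);print("cover",m.sum(),cv2.minAreaRect(W[m][:,:2].astype(np.float32)))
m=(abs(W[...,0]-.63)<.05)&(abs(W[...,1]+.165)<.05)&(Z>.015);print("tin",W[m].mean(0))
m=(abs(W[...,0]-.65)<.05)&(abs(W[...,1]-.15)<.05)&(Z>.015)&(Z<.06);print("spool",W[m].mean(0),cv2.minAreaRect(W[m][:,:2].astype(np.float32)))
a=cv2.resize(capture("side")["frame"][130:320,100:350,::-1],None,fx=3,fy=3);cv2.imwrite("pics/end.png",a)
```

```text
[ 0.39714843 -0.44308606  0.27312038] [ 0.62713657  0.29967598 -0.40153014]
side above .105: 110 (array([-0.049, -0.026,  0.037]), array([0.105, 0.108, 0.138]))
   toggle zone: 23 (array([-0.043, -0.01 ,  0.015]), array([-0.008,  0.004,  0.01 ]), array([0.069, 0.103, 0.104]), 'hi x', np.float64(-0.014))
top above .105: 135 (array([-0.05 , -0.014,  0.035]), array([0.105, 0.108, 0.14 ]))
   toggle zone: 100 (array([-0.041, -0.007,  0.022]), array([-0.011,  0.004,  0.012]), array([0.096, 0.102, 0.104]), 'hi x', np.float64(-0.0071))
top [5.7210e-01 4.4100e-02 1.3000e-01 9.3100e-02 8.8094e+01] tilt x,y deg [ 1.  -0.1] z 0.1341 1266
side [5.75300e-01 4.62000e-02 1.34300e-01 9.47000e-02 8.79951e+01] tilt x,y deg [ 3.  -2.3] z 0.1346 886
coil? 0.6083 0.2683 long ang 8.3 0.062 0.036 rgb [105. 105.  93.] z 0.046 px [166, 154]
coil? 0.5088 0.3561 long ang 7.2 0.06 0.036 rgb [106. 107.  94.] z 0.047 px [136, 185]
coil? 0.5123 0.2555 long ang 6.7 0.06 0.035 rgb [105.  105.5  94.5] z 0.046 px [169, 185]
coil? 0.3889 0.1548 long ang 41.5 0.06 0.035 rgb [ 82. 109. 196.] z 0.042 px [201, 226]
cover 536 ((0.5105563402175903, -0.29796168208122253), (0.07189995795488358, 0.09310940653085709), 77.20856475830078)
tin [ 0.62879038 -0.16488325  0.02663001]
spool [0.64879262 0.14877274 0.0257289 ] ((0.6474739909172058, 0.14753638207912445), (0.017529752105474472, 0.021872546523809433), 43.71088790893555)
```

View pics/end.png

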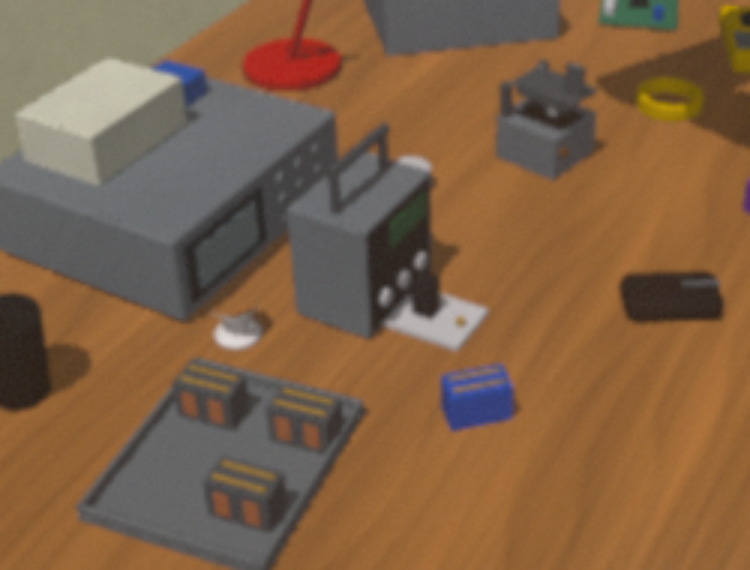

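The final view shows the supply standing upright on the blade at (365,245), three coils in the tray and the cover shut at (545,95). The spool and tin have not moved.

```bash
python3 -c "
from plant import close_job
print(close_job())"
```

```text
the job is handed in; nothing more can be done
None
```

The job is handed in: the three transformers are in the tray, the supply stands level on the blade about 2 mm from its starting spot (a stray arm swing moved it early on and I set it back), and the toggle is over to the far side with the guard cover shut.

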